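# Feed spoiled bisque to the grog crusher

## Task

Crush the spoiled bisque: swing the crusher's dust cover aside on its pin to bare the feed port, drop every terracotta beaker and tile on the table into the port, and swing the cover fully back over it. Then press the treadle down to its stop, hold it there for a second and let it come back up; never work the treadle while the port is uncovered. Leave the pinch pot on the banding wheel where it is.

Things in the scene. Friction and masses are not known exactly. Their poses are not given: they have to be found in the camera images.
- crusher: the bench grog crusher, a fixed grey steel box 200 x 200 mm and 220 mm high; origin at the centre of its underside on the table, z up, x from its front (drawer front, nearest the robot at yaw 0) to its back, y to its left. Its chamber is an empty box under the top: inner floor 20 mm above the table, inside 172 x 172 mm; roomy enough for all the pieces even one on another; the top plate is 12 mm thick
- port (a point): centre of the round feed port, 102 mm across, in the middle of the crusher's top face (220 mm above the table); axes as the crusher's
- cover_pin (a point): the vertical pin on which the dust cover pivots, in the crusher's top face, 85 mm to the left (crusher +y) of the port's centre; axes as the crusher's. The pin's head stands 18 mm above the top face
- cover (a joint): swing of the aluminium dust cover, a round plate 120 mm across and 7 mm thick lying flat 3 mm above the crusher's top, centre 85 mm from the pin: 0 = squarely over the port, grows as it swings clockwise seen from above, towards the crusher's front; stop at 1.8 rad. Port is clear from about 1.5 rad. Stiff pivot (about 2 N at the knob), it stays where it is left
- cover_knob (a point): middle of the cover's upright round black knob, 18 mm in diameter and 33 mm tall, at the centre of the cover plate (85 mm from the pin); the point is half-way up the knob, about 17 mm above the cover plate
- treadle (a joint): angle of the spring treadle on the crusher's right (-y) side, hinged along the crusher's x axis at its inner edge: 0 = up, 0.32 rad = pressed down to its stop; takes about 10 N at the pad, springs back up by itself
- treadle_pad (a point): middle of the upper face of the treadle's black rubber pad (70 x 66 mm), 82 mm out from the hinge, about 95 mm above the table when up; it goes down about 26 mm to the stop
- beaker1_mid (a point): a spoiled bisque beaker, square, open on top, 40 x 40 mm outside and 38 mm tall, walls 6 mm, about 80 g; the point is its centre, half-way up; z along its height, x and y square to its sides. May be absent
- beaker2_mid (a point): a spoiled bisque beaker, square, open on top, 40 x 40 mm outside and 38 mm tall, walls 6 mm, about 80 g; the point is its centre, half-way up; z along its height, x and y square to its sides. May be absent
- beaker3_mid (a point): a spoiled bisque beaker, square, open on top, 40 x 40 mm outside and 38 mm tall, walls 6 mm, about 80 g; the point is its centre, half-way up; z along its height, x and y square to its sides. May be absent
- tile1_mid (a point): a spoiled bisque tile 60 (its x) x 38 (its y) x 16 mm (its z), about 75 g; the point is its centre. May be absent
- tile2_mid (a point): a spoiled bisque tile 60 (its x) x 38 (its y) x 16 mm (its z), about 75 g; the point is its centre. May be absent
- tile3_mid (a point): a spoiled bisque tile 60 (its x) x 38 (its y) x 16 mm (its z), about 75 g; the point is its centre. May be absent
- thumb_pot: unfired grey pinch pot, 72 mm across and 50 mm tall, standing on the blue banding wheel (180 mm across, 60 mm high); origin under its centre. Leave alone

How it is judged:
On the way, in this order (a step that is already met when the one before it is completed fails the run):
1. the dust cover is swung aside, baring the port (value of joint cover above 1.2 rad), for 0.2 s.
2. every spoiled piece lies in the crusher's chamber (x of beaker1_mid in the frame of crusher between -0.09 and 0.09 m and y of beaker1_mid in the frame of crusher between -0.09 and 0.09 m and z of beaker1_mid in the frame of crusher between 0.02 and 0.195 m and x of beaker2_mid in the frame of crusher between -0.09 and 0.09 m and y of beaker2_mid in the frame of crusher between -0.09 and 0.09 m and z of beaker2_mid in the frame of crusher between 0.02 and 0.195 m and x of beaker3_mid in the frame of crusher between -0.09 and 0.09 m and y of beaker3_mid in the frame of crusher between -0.09 and 0.09 m and z of beaker3_mid in the frame of crusher between 0.02 and 0.195 m and x of tile1_mid in the frame of crusher between -0.09 and 0.09 m and y of tile1_mid in the frame of crusher between -0.09 and 0.09 m and z of tile1_mid in the frame of crusher between 0.02 and 0.195 m and x of tile2_mid in the frame of crusher between -0.09 and 0.09 m and y of tile2_mid in the frame of crusher between -0.09 and 0.09 m and z of tile2_mid in the frame of crusher between 0.02 and 0.195 m and x of tile3_mid in the frame of crusher between -0.09 and 0.09 m and y of tile3_mid in the frame of crusher between -0.09 and 0.09 m and z of tile3_mid in the frame of crusher between 0.02 and 0.195 m), for 0.2 s.
3. the cover is swung back over the port (value of joint cover below 0.12 rad), for 0.2 s.
4. the treadle is held down at its stop (value of joint treadle above 0.285 rad and value of joint cover below 0.12 rad), for 0.7 s.
At the end, for the whole second after the job is handed in: every piece present lies at rest inside the crusher's chamber (centre below the top plate), the cover is back over the port within 0.12 rad, and the treadle has been held at its stop (over 0.285 rad for 0.7 s) and is up again (under 0.04 rad) (all of step 2 and value of joint treadle below 0.04 rad and value of joint cover below 0.12 rad and linear speed of each of beaker1, beaker2, beaker3, tile1, tile2, tile3 below 0.03 m/s); the robot touches nothing.
It fails at once if the treadle is worked while the port is uncovered (value of joint treadle above 0.16 rad and value of joint cover above 0.4 rad).
It fails at once if the pinch pot is moved more than 30 mm or tipped (distance of thumb_pot from where it was at the start of the episode above 0.03 m or angle between thumb_pot's own z axis and vertical above 0.4 rad).
Of beaker1, beaker2, beaker3, tile1, tile2, tile3 only 4 to 6 are there at a start; the rules pass over those that are not, and their reading is None.
At some moment in a run one of beaker1, beaker2, beaker3, tile1, tile2, tile3 may be knocked a few centimetres aside while the robot is not near it.
Once in a run the grip may slacken for a moment while it holds something.
It also fails if it takes over 210 s, if anything falls off the work surface, if the arm or the gripper's body presses on something with over 40 N, if the wrist force passes 120 N, or if a joint passes its speed limit or range.

## Robot

A 6-joint arm with a two-finger parallel gripper is mounted at the origin on the work surface. World frame = base frame: x ahead of the robot, y to its left, z up, the work surface at z = 0. Lengths are in m, angles in rad, forces in N, time in s.
With the tool pointing down it reaches from about 0.3 to 0.775 m from the base axis. Payload 14.6 kg.
Tool frame: the origin (TCP) lies at the very end of the fingers, on their centre line; the grasp point (between the pads) lies 19 mm behind it; z points along the fingers, y is the direction in which the jaws open and shut (so a half turn about z gives the same grasp; the last joint's range is limited). The gripper opens to 85 mm and grips with 20 to 120 N. Pads are 22 mm wide; open, the fingers measure 114 mm over their backs; the gripper's body (76 mm by 85 mm) begins 54 mm behind the grasp point. The pads swing forward as they close: fully open they stand 13 mm farther back than shut.
Start: joints at [-1.362, 0.3, 1.521, -0, 1.321, -0.067], TCP at [0.15, -0.529, 0.231] pointing down, gripper open.
Joint ranges: [-3.03, 3.03], [-0.79, 2.21], [0.23, 2.52], [-1.04, 4.18], [0, 3.07], [-2.55, 2.55]. Speed limits (rad/s): [2.22, 2.22, 2.57, 3.14, 3.14, 3.14].

## Interface

Orientations are given as a 3x3 rotation matrix whose columns are the frame's x, y, z axes.
In Python, from bench import readout, optics, ticket gives the robot as it stands.
- The arm moves only by the shell command python3 -m creep 'ROWS' [FORCE]. ROWS is JSON, a list of rows, each an object of numbers: "ax", "ay", "az": the turn, a rotation vector about the tool's x, y, z in rad; "dx", "dy", "dz": the shift along the tool's x, y, z in m; "hand": the opening, from -1 (shut) to 1 (fully open). A call has 1 to 5 rows; each row is the pose to reach, as a shift and turn from the pose measured when the call began, along the tool's axes at that moment; what a row does not reach only later rows make up. A row lasts 1/10 s, in which the tool goes at most 50 mm and 8.59 degrees, less where a joint would pass 70% of its speed; a pose out of reach is approached as far as the arm can. A call with a gripper value outside its range is refused whole. The fingers move at their own pace and stop on an object; FORCE is the grip in N (left out, the last holds). Time passes only in rows, so rows that repeat a pose let the fingers close. It gives the time, the measured TCP pose, the force and the opening at its end, in the units of the state.
- readout.get_state(): the state, without advancing time (a new reading comes with each control period).
- optics.snapshot(name): name is "scene" or "top" or "wrist"; returns a dict with "image" (480x640x3 uint8, blue, green, red), "z_map" (480x640 float32, m along the optical axis (not along the pixel's ray), 0 where there is no reading), "fov_y" (degrees; the focal length in pixels is half the picture's height over the tangent of half this angle, whatever the lens; pixels are square), "cx", "cy" (the principal point, pixels), "R" (3x3) and "t" (3): a world point X has camera coordinates R X + t; the wrist camera has in their place "tool_from_camera" (4x4, takes a point from camera to tool coordinates, whose origin is the TCP and whose axes are the flange's). Camera axes: x right, y down, z forward; pixel columns grow to the right and rows downward; lengths in m; the calibration is good to about 2 mm. The wrist camera is an equidistant fisheye: a pixel r from the principal point sees the ray r / f radians off the axis. A picture is of the moment at which its call begins: read the wrist's pose just before it.
- ticket.job_done(): hands the job in, once; it reports no verdict.
The state is a dict: "time": time; "joint_pos": joint angles; "qvel": joint speeds; "effort": joint torques, N m; "tcp_pos": TCP position; "eef_rot": TCP orientation; "force": force on the tool from outside, world axes, zero at the start; "ft_torque": the same for the moment, N m; "width": finger opening in m.
Only numpy, scipy, OpenCV 4.12 (cv2) and the standard library are available. Lean on these libraries where they do the work, as an engineer would, in place of code of your own. Each camera call takes 0.05 s, during which the arm holds its last target.

## Working session

There is one attempt and no reset: what is moved stays moved. The work goes in short steps, Python scripts to look and compute and a shell command to move; the robot and the scene stay as the last step left them, time stands still between calls to the robot, and variables do not carry over. Pictures are saved under pics/ and viewed, and the job is handed in when it is done.

```bash
ls; mkdir -p pics; python3 - <<'E'
from bench import readout, optics
import cv2
print(readout.get_state())
for n in ["scene","top","wrist"]:
    s=optics.snapshot(n); cv2.imwrite(f"pics/{n}0.png",s["image"])
    print(n,{k:v for k,v in s.items() if k not in("image","z_map")})
E
```

```text
pics
{'time': 0.0, 'joint_pos': array([-1.36156889e+00,  3.00485472e-01,  1.52160888e+00,  3.43793992e-06,
        1.32075531e+00, -6.66434165e-02]), 'qvel': array([ 0.00063644,  0.00026734, -0.00069205,  0.00182993,  0.0005383 ,
        0.00150382]), 'effort': array([ 1.27626765e-03, -5.43504560e+01, -3.61795342e+01, -6.98153130e-06,
        3.97315482e-03, -8.78574866e-07]), 'tcp_pos': array([ 0.1497331 , -0.52895815,  0.23070169]), 'eef_rot': array([[ 9.62188598e-01,  2.72383986e-01, -2.57828097e-04],
       [ 2.72384094e-01, -9.62187815e-01,  1.23028934e-03],
       [ 8.70320608e-05, -1.25399865e-03, -9.99999210e-01]]), 'force': array([ 0.24027013, -0.12145744,  0.98248566]), 'ft_torque': array([-0.01166691, -0.02854651,  0.00947348]), 'width': 0.0854895072067933}
scene {'fov_y': 57.29015749967111, 'cx': 317.0413231142032, 'cy': 235.32420434585825, 'R': array([[-0.14602754,  0.98913912, -0.01672618],
       [ 0.82293322,  0.11207206, -0.55697465],
       [-0.54905088, -0.09509817, -0.83036105]]), 't': array([ 0.12008463, -0.40121728,  1.34709808])}
top {'fov_y': 49.18390281279857, 'cx': 321.8428356430073, 'cy': 229.48262384677082, 'R': array([[ 0.02390325, -0.99968894,  0.00711684],
       [-0.99481548, -0.0244894 , -0.09870375],
       [ 0.09884733, -0.0047206 , -0.99509141]]), 't': array([-0.03730035,  0.5975226 ,  1.14818322])}
wrist {'fov_y': 65.70646984690485, 'cx': 320.2165839093303, 'cy': 242.15241607199533, 'tool_from_camera': array([[ 4.68261755e-04, -9.65249248e-01, -2.61330576e-01,
         6.57503215e-02],
       [ 9.99999423e-01,  7.04624723e-04, -8.10762378e-04,
        -6.39670216e-04],
       [ 9.66727761e-04, -2.61330046e-01,  9.65249021e-01,
        -1.43005054e-01],
       [ 0.00000000e+00,  0.00000000e+00,  0.00000000e+00,
         1.00000000e+00]])}
```

View pics/scene0.png

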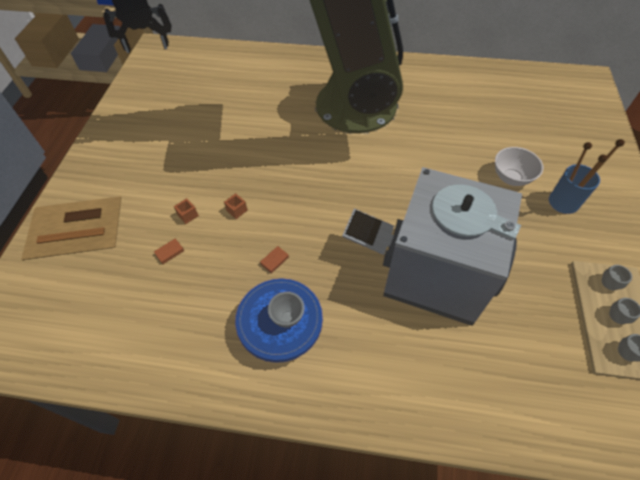

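View pics/top0.png

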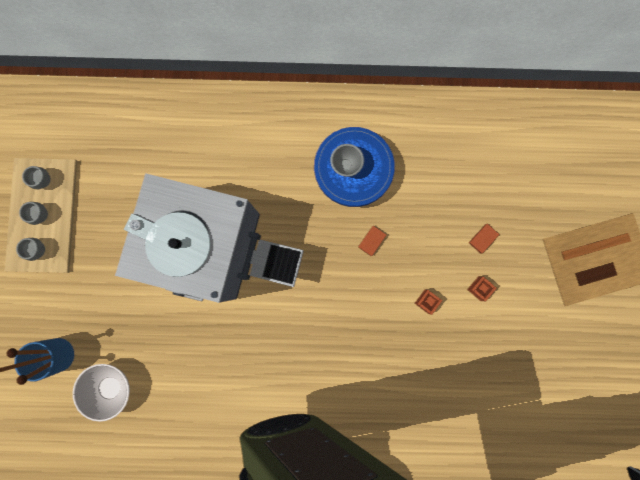

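View pics/wrist0.png

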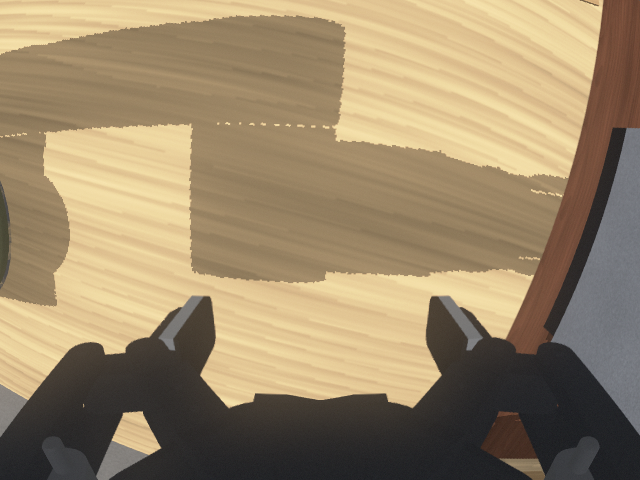

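```bash
cat > h.py <<'E'
import numpy as np, cv2
from bench import readout, optics
from scipy.spatial.transform import Rotation as Ro
def cam(n):
    s=optics.snapshot(n); s['f']=240/np.tan(np.radians(s['fov_y'])/2); return s
def ray(s,u,v):
    d=np.array([(u-s['cx'])/s['f'],(v-s['cy'])/s['f'],1]); return -s['R'].T@s['t'], s['R'].T@d
def plane(s,u,v,z):
    o,d=ray(s,u,v); return o+d*(z-o[2])/d[2]
def xyz(s):
    v,u=np.mgrid[:480,:640]; Z=s['z_map'].astype(float)
    P=np.stack([(u-s['cx'])/s['f']*Z,(v-s['cy'])/s['f']*Z,Z],-1)-s['t']
    return P@s['R']
def proj(s,X):
    c=s['R']@np.array(X)+s['t']; return s['f']*c[0]/c[2]+s['cx'], s['f']*c[1]/c[2]+s['cy']
def terra(s):
    h=cv2.cvtColor(s['image'],cv2.COLOR_BGR2HSV)
    m=((h[...,0]<=9)|(h[...,0]>174))&(h[...,1]>110)&(h[...,2]>70)
    return m.astype(np.uint8)
def go(p,yaw=None):
    """shift & turn, tool axes. yaw = world angle of jaw axis (tool y), mod pi"""
    st=readout.get_state(); R=st['eef_rot']; p=np.array(p,float)
    out=R.T@(p-st['tcp_pos'])
    # target orientation: straight down
    cur=np.arctan2(R[1,1],R[0,1]); 
    if yaw is None: yaw=cur
    dlt=(yaw-cur+np.pi/2)%np.pi-np.pi/2
    cands=[]
    for dd in (dlt,dlt-np.pi*np.sign(dlt)):
        y=cur+dd; Y=np.array([np.cos(y),np.sin(y),0]); Z=np.array([0,0,-1.]); X=np.cross(Y,Z)
        rv=Ro.from_matrix(R.T@np.stack([X,Y,Z],1)).as_rotvec(); cands.append(rv)
    print('at',st['tcp_pos'].round(4),'yaw',round(cur,3),'j6',st['joint_pos'][5].round(2),'w',round(st['width'],4),'t',st['time'],'F',np.round(st['force'],1))
    print('shift',out.round(4),'turn',cands[0].round(3),'alt',cands[1].round(3),'rows',np.abs(out).max()/.05)
E
python3 - <<'E'
from h import *
s=cam('top'); P=xyz(s)
m=terra(s); n,l,st,c=cv2.connectedComponentsWithStats(m)
for i in range(1,n):
    if st[i,4]<60: continue
    q=P[l==i]; print('terra',c[i].round(1),st[i],q.mean(0).round(4),'ztop',np.percentile(q[:,2],[5,50,95]).round(3))
    cs=max(cv2.findContours((l==i).astype(np.uint8),0,1)[0],key=cv2.contourArea); print(cv2.minAreaRect(cs))
# crusher top
for zz,nm in (((.215,.2225),'top'),((.226,.234),'cover'),((.25,.27),'knob'),((.06,.11),'treadle?')):
    mm=((P[...,2]>zz[0])&(P[...,2]<zz[1])&(s['z_map']>0)).astype(np.uint8)
    mm[:, 320:]=0; mm[310:]=0; 
    q=P[mm>0]
    if len(q)>20:
        r=cv2.minAreaRect(q[:,:2].astype(np.float32)); print(nm,len(q),q.mean(0).round(4),q[:,2].min(),r)
for X in ((178,243,.230),(175.5,243,.263),(137,226,.238)):
    print(plane(s,*X).round(4))
im=cv2.resize(s['image'][150:330,90:330],None,fx=3,fy=3); cv2.imwrite('pics/c1.png',im)
s=cam('scene');m=terra(s); P=xyz(s);n,l,st,c=cv2.connectedComponentsWithStats(m)
for i in range(1,n):
    if st[i,4]<60: continue
    q=P[l==i]; print('scene terra',c[i].round(1),st[i],q.mean(0).round(4))
E
```

```text
terra [ 8.8 69.2] [ 0 66 22  8 78] [ 1.2544  1.1744 -0.7245] ztop [-0.76  -0.748 -0.741]
((10.374309539794922, 69.38812255859375), (21.076091766357422, 6.3070597648620605), 3.012787342071533)
terra [109.9  71.9] [ 43  67 133  11 568] [ 1.263   0.8009 -0.7469] ztop [-0.759 -0.75  -0.742]
((108.9224853515625, 71.94532775878906), (132.0595245361328, 6.99757719039917), 1.5074357986450195)
terra [223.   74.7] [211  72  25   7  90] [ 1.2653  0.3683 -0.7514] ztop [-0.761 -0.751 -0.741]
((223.0, 75.0), (6.0, 24.0), 90.0)
terra [273.5  75.7] [256  73  37   8  98] [ 1.266   0.174  -0.7504] ztop [-0.758 -0.751 -0.742]
((273.9061279296875, 76.18922424316406), (36.00004196166992, 6.600932598114014), 3.1798300743103027)
terra [410.   80.1] [398  77  23   7  65] [ 1.2504 -0.3473 -0.7209] ztop [-0.758 -0.751 -0.74 ]
((409.0, 80.0), (6.0, 22.0), 90.0)
terra [430.   79.9] [422  77  17   8  69] [ 1.2542 -0.4239 -0.7226] ztop [-0.758 -0.751 -0.742]
((430.0, 80.5), (7.0, 16.0), 90.0)
terra [512.5  82.4] [476  79  72   8 305] [ 1.2645 -0.7489 -0.7518] ztop [-0.76  -0.752 -0.743]
((511.5367736816406, 82.41
[... 1196 characters left out ...]
4933643341064), (0.20200182497501373, 0.20042680203914642), 76.9300765991211)
cover 3427 [0.5476 0.2525 0.2303] 0.22601810212153423 ((0.5669909715652466, 0.24341276288032532), (0.20091485977172852, 0.1762959063053131), 73.44979858398438)
knob 94 [0.5448 0.2449 0.2617] 0.25034571374103226 ((0.5448724031448364, 0.24594950675964355), (0.016639728099107742, 0.01676309108734131), 34.41603088378906)
treadle? 2580 [0.5329 0.0963 0.0876] 0.06002182831396845 ((0.587579071521759, 0.3045576512813568), (0.32040321826934814, 0.6644347906112671), 5.152676105499268)
[0.5466 0.2442 0.23  ]
[0.5443 0.2397 0.263 ]
[0.5756 0.319  0.238 ]
scene terra [270.6 263.3] [262 253  18  18 101] [ 0.5958 -0.1424  0.0146]
```

View pics/c1.png

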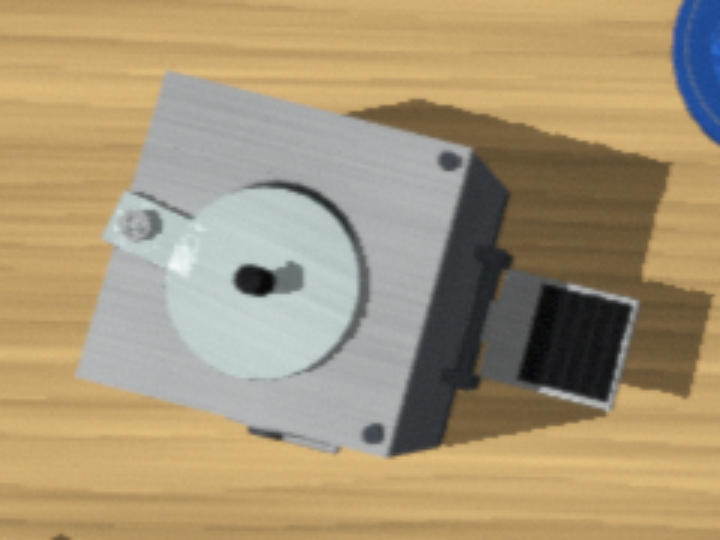

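```bash
python3 - <<'E'
from h import *
s=cam('top'); S=cam('scene'); P=xyz(s)
for nm,X in dict(tileA=(.5875,-.391,.016),tileB=(.576,-.1372,.016),bkA=(.4754,-.3826,.038),bkB=(.4435,-.2634,.038),knobtop=(.5443,.2397,.263),pin=(.5756,.319,.238)).items():
    print(nm,np.round(proj(s,X),1),np.round(proj(S,X),1))
for c,n in ((s,'top'),(S,'scene')):
    h=cv2.cvtColor(c['image'],cv2.COLOR_BGR2HSV)
    Q=xyz(c)
    m=((Q[...,2]>.226)&(Q[...,2]<.234)&(c['z_map']>0)).astype(np.uint8)
    uv=[(np.array([u,v])) for v,u in zip(*np.nonzero(m))]
    q=np.array([plane(c,u,v,.23) for u,v in uv])
    # keep near cover centre; fit via min enclosing circle of pts within 62mm of guess
    g=np.array([.546,.244])
    for k in range(4):
        d=q[np.hypot(*(q[:,:2]-g).T)<.062]; g=d[:,:2].mean(0)
    (cx,cy),r=cv2.minEnclosingCircle(d[:,:2].astype(np.float32)); print(n,'cover',g.round(4),len(d),cx,cy,r)
    m=((Q[...,2]>.217)&(Q[...,2]<.2235)&(c['z_map']>0)); d=Q[m];
    d=d[np.hypot(d[:,0]-.56,d[:,1]-.24)<.16]
    print(n,'plate',cv2.minAreaRect(d[:,:2].astype(np.float32)),d[:,2].mean())
    m=((Q[...,2]>.24)&(Q[...,2]<.27)&(c['z_map']>0)); d=Q[m];d=d[np.hypot(d[:,0]-.56,d[:,1]-.24)<.16];print('knob',d.mean(0),len(d))
    m=((Q[...,2]>.234)&(Q[...,2]<.24)&(c['z_map']>0)); d=Q[m];d=d[np.hypot(d[:,0]-.576,d[:,1]-.319)<.03];print('pin',d.mean(0),len(d))
cv2.imwrite('pics/s2.png',cv2.resize(S['image'][140:300,130:450],None,fx=2.4,fy=2.4))
E
```

```text
tileA [483.6 238.7] [169.2 247.7]
tileB [372.  241.1] [274.4 256. ]
bkA [483.3 288.4] [184.8 205.5]
bkB [429.4 301.7] [234.6 200.5]
knobtop [175.5 243. ] [465.8 195.6]
pin [137. 226.] [507.2 222. ]
top cover [0.5448 0.2462] 3081 0.5453363656997681 0.24705278873443604 0.060930006206035614
top plate ((0.5591294765472412, 0.2418680638074875), (0.20103180408477783, 0.20019592344760895), 76.90217590332031) 0.22033729026513302
knob [0.54863209 0.25363634 0.25699109] 125
pin [0.57801612 0.32391045 0.2376081 ] 94
scene cover [0.5529 0.2466] 2353 0.5517112016677856 0.24684470891952515 0.0619683600962162
scene plate ((0.5601973533630371, 0.24214321374893188), (0.2002161741256714, 0.20268860459327698), 76.92955017089844) 0.21893173020889228
knob [0.5500938  0.24534629 0.25488354] 133
pin [0.58061029 0.32443947 0.23660571] 86
```

View pics/s2.png

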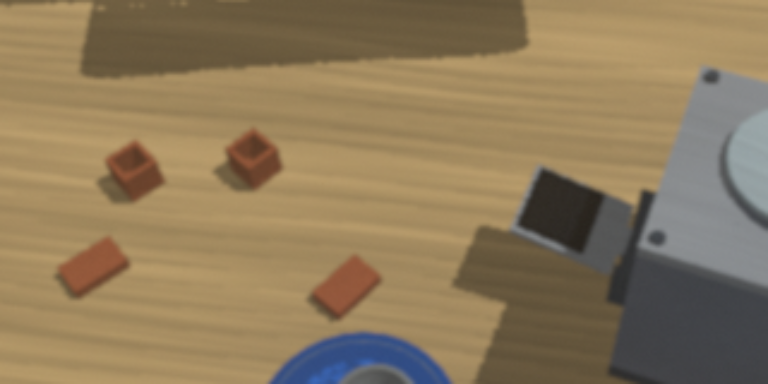

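```bash
python3 - <<'E'
from h import *
s=cam('top'); S=cam('scene')
for c,n in ((s,'top'),(S,'scene')):
    P=xyz(c)
    for z in (.016,):
        m=((P[...,2]>.009)&(P[...,2]<.06)&(c['z_map']>0)&(P[...,0]>.35)&(P[...,0]<.65)&(P[...,1]>-.5)&(P[...,1]<-.05)).astype(np.uint8)
        nn,l,st,ce=cv2.connectedComponentsWithStats(m)
        for i in range(1,nn):
            if st[i,4]>60: q=P[l==i]; print(n,ce[i].round(1),st[i,4],q.mean(0).round(4),q[:,2].max().round(3),'top',q[q[:,2]>q[:,2].max()-.008].mean(0).round(4), plane(c,*ce[i],.016).round(4))
    T=P[(P[...,0]>.35)&(P[...,0]<.42)&(P[...,1]>-.3)&(P[...,1]<-.05)]; print('table z',np.median(T[:,2]),T[:,2].std())
E
```

```text
top [483.7 238.1] 453 [ 0.5889 -0.3914  0.0155] 0.022 top [ 0.5888 -0.3917  0.0169] [ 0.5889 -0.3912  0.016 ]
top [371.6 240.5] 437 [ 0.5772 -0.1363  0.0161] 0.023 top [ 0.5767 -0.1362  0.0175] [ 0.5772 -0.1363  0.016 ]
top [481.8 288.3] 312 [ 0.4754 -0.3816  0.0307] 0.044 top [ 0.4751 -0.382   0.0383] [ 0.4753 -0.3862  0.016 ]
top [428.1 301.7] 270 [ 0.4431 -0.2618  0.0321] 0.044 top [ 0.4436 -0.2622  0.0384] [ 0.4426 -0.2652  0.016 ]
table z 0.00019702966051410892 0.0028383271439975564
scene [235.5 204.7] 322 [ 0.4483 -0.2617  0.0273] 0.042 top [ 0.4464 -0.2627  0.0365] [ 0.4401 -0.2658  0.016 ]
scene [185.8 209.8] 323 [ 0.4804 -0.3812  0.0272] 0.04 top [ 0.4794 -0.3826  0.0363] [ 0.4727 -0.3868  0.016 ]
scene [168.4 250.1] 364 [ 0.5935 -0.3914  0.0146] 0.019 top [ 0.593  -0.3916  0.0147] [ 0.5944 -0.3907  0.016 ]
scene [274.3 258.6] 382 [ 0.5819 -0.1364  0.0145] 0.019 top [ 0.5813 -0.1362  0.0148] [ 0.5829 -0.1361  0.016 ]
table z -0.0011185590777413922 0.0019549674755974023
```

```bash
python3 - <<'E'
from h import *
go([.15,-.529,.34]); go([.548,.2454,.34])
E
```

```text
at [ 0.1498 -0.5292  0.2312] yaw -1.295 j6 -0.07 w 0.0852 t 0.45 F [ 0.2  1.4 -0. ]
shift [ 3.000e-04 -1.000e-04 -1.088e-01] turn [-0.  0.  0.] alt [-0.  0.  0.] rows 2.1750554738746795
at [ 0.1498 -0.5292  0.2312] yaw -1.295 j6 -0.07 w 0.0852 t 0.45 F [ 0.2  1.4 -0. ]
shift [ 0.5941 -0.6369 -0.1087] turn [-0.  0.  0.] alt [-0.  0.  0.] rows 12.73748177974043
```

```bash
python3 -m creep '[{"dz":-0.05},{"dz":-0.1},{"dx":0.034,"dy":-0.036,"dz":-0.109},{"dx":0.068,"dy":-0.073,"dz":-0.109},{"dx":0.102,"dy":-0.109,"dz":-0.109}]' 20
python3 -m creep '[{"dx":0.034,"dy":-0.036},{"dx":0.068,"dy":-0.073},{"dx":0.102,"dy":-0.109},{"dx":0.136,"dy":-0.146},{"dx":0.17,"dy":-0.182}]'
python3 -m creep '[{"dx":0.034,"dy":-0.036},{"dx":0.068,"dy":-0.073},{"dx":0.102,"dy":-0.109},{"dx":0.136,"dy":-0.146},{"dx":0.17,"dy":-0.182}]'
python3 - <<'E'
from h import *
go([.548,.2454,.34])
E
```

```text
at [ 0.1498 -0.5292  0.2312] yaw -1.295 j6 -0.07 w 0.0852 t 0.45 F [ 0.2  1.4 -0. ]
shift [ 0.5941 -0.6369 -0.1087] turn [-0.  0.  0.] alt [-0.  0.  0.] rows 12.73748177974043invalid input at $[0]: expected keys ax, ay, az, dx, dy, dz, hand
invalid input at $[0]: expected keys ax, ay, az, dx, dy, dz, hand
invalid input at $[0]: expected keys ax, ay, az, dx, dy, dz, hand
```

```bash
python3 -m creep '[{"ax":0,"ay":0,"az":0,"dx":0,"dy":0,"dz":-0.109,"hand":1},{"ax":0,"ay":0,"az":0,"dx":0,"dy":0,"dz":-0.109,"hand":1},{"ax":0,"ay":0,"az":0,"dx":0.17,"dy":-0.182,"dz":-0.109,"hand":1},{"ax":0,"ay":0,"az":0,"dx":0.17,"dy":-0.182,"dz":-0.109,"hand":1},{"ax":0,"ay":0,"az":0,"dx":0.17,"dy":-0.182,"dz":-0.109,"hand":1}]' 20
python3 -m creep '[{"ax":0,"ay":0,"az":0,"dx":0.17,"dy":-0.182,"dz":0,"hand":1},{"ax":0,"ay":0,"az":0,"dx":0.17,"dy":-0.182,"dz":0,"hand":1},{"ax":0,"ay":0,"az":0,"dx":0.17,"dy":-0.182,"dz":0,"hand":1},{"ax":0,"ay":0,"az":0,"dx":0.17,"dy":-0.182,"dz":0,"hand":1},{"ax":0,"ay":0,"az":0,"dx":0.17,"dy":-0.182,"dz":0,"hand":1}]'
python3 - <<'E'
from h import *
go([.548,.2454,.34])
E
```

```text
time: 0.95
tcp_pos: [0.2187, -0.3943, 0.3367]
eef_rot: [[0.962, 0.271, 0.0], [0.271, -0.962, -0.0], [0.0, 0.0, -1.0]]
force: [1.2, -0.1, 0.4]
width: 0.0855
time: 1.45
tcp_pos: [0.3329, -0.1716, 0.337]
eef_rot: [[0.963, 0.271, 0.001], [0.271, -0.963, -0.001], [0.001, 0.001, -1.0]]
force: [1.3, -0.5, 0.4]
width: 0.0854
at [ 0.3329 -0.1716  0.337 ] yaw -1.296 j6 0.72 w 0.0854 t 1.45 F [ 1.3 -0.5  0.4]
shift [ 0.32   -0.3431 -0.003 ] turn [ 0.001 -0.001  0.   ] alt [ 0.001 -0.001  0.   ] rows 6.862654346623259
```

```bash
python3 -m creep '[{"ax":0,"ay":0,"az":0,"dx":0.32,"dy":-0.343,"dz":0,"hand":1},{"ax":0,"ay":0,"az":0,"dx":0.32,"dy":-0.343,"dz":0,"hand":1},{"ax":0,"ay":0,"az":0,"dx":0.32,"dy":-0.343,"dz":0,"hand":1},{"ax":0,"ay":0,"az":0,"dx":0.32,"dy":-0.343,"dz":0,"hand":1},{"ax":0,"ay":0,"az":0,"dx":0.32,"dy":-0.343,"dz":0,"hand":1}]' >/dev/null
python3 -m creep '[{"ax":0,"ay":0,"az":0,"dx":0.16,"dy":-0.172,"dz":-0.003,"hand":1},{"ax":0,"ay":0,"az":0,"dx":0.16,"dy":-0.172,"dz":-0.003,"hand":1},{"ax":0,"ay":0,"az":0,"dx":0.16,"dy":-0.172,"dz":-0.003,"hand":1},{"ax":0,"ay":0,"az":0,"dx":0.16,"dy":-0.172,"dz":-0.003,"hand":1}]' >/dev/null
python3 - <<'E'
from h import *
go([.548,.2454,.34])
s=cam('wrist');cv2.imwrite('pics/w1.png',s['image'])
E
```

```text
at [0.5383 0.229  0.3397] yaw -1.296 j6 1.64 w 0.0853 t 2.35 F [ 0.4 -1.5  0.9]
shift [ 0.0137 -0.0131 -0.0003] turn [ 0.001 -0.002  0.   ] alt [ 0.001 -0.002  0.   ] rows 0.2748384171200257
```

View pics/w1.png

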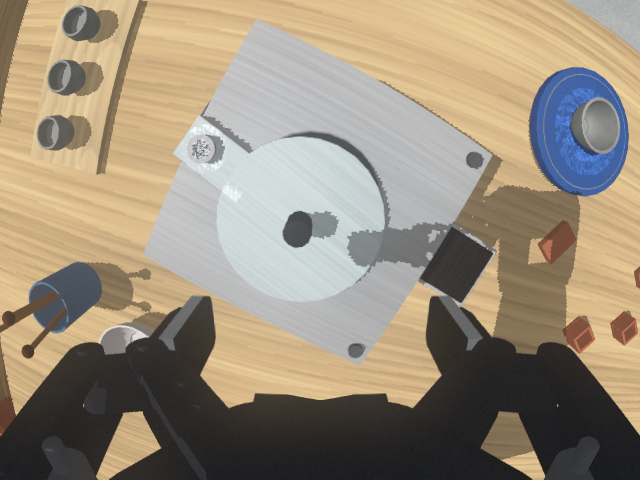

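```bash
cat >> h.py <<'E'
def wcam():
    st=readout.get_state(); s=cam('wrist'); s['Rw']=st['eef_rot']; s['p']=st['tcp_pos']; return s
def wray(s,u,v):
    a=np.array([u-s['cx'],v-s['cy']]); r=np.hypot(*a); th=r/s['f']
    d=np.array([*(a/max(r,1e-9)*np.sin(th)),np.cos(th)]); T=s['tool_from_camera']
    return s['p']+s['Rw']@T[:3,3], s['Rw']@T[:3,:3]@d
def wplane(s,u,v,z):
    o,d=wray(s,u,v); return o+d*(z-o[2])/d[2]
def wxyz(s):
    v,u=np.mgrid[:480,:640]; du=u-s['cx'];dv=v-s['cy']; r=np.hypot(du,dv)+1e-9; th=r/s['f']
    Z=s['z_map'].astype(float); k=np.tan(th)/r
    C=np.stack([du*k*Z,dv*k*Z,Z],-1); T=s['tool_from_camera']
    W=(C@T[:3,:3].T+T[:3,3])@s['Rw'].T+s['p']; W[s['z_map']==0]=np.nan; return W
E
python3 - <<'E'
from h import *
s=wcam(); W=wxyz(s)
near=np.zeros((480,640),bool); near[:380,:]=1
def blk(zl,zh,c,r):
    m=near&(W[...,2]>zl)&(W[...,2]<zh)&(np.hypot(W[...,0]-c[0],W[...,1]-c[1])<r); q=W[m]; print(zl,q.mean(0).round(4),len(q)); return q,m
q,m=blk(.245,.27,(.548,.247),.03); v,u=np.nonzero(m); print(u.mean(),v.mean(),u.min(),u.max(),v.min(),v.max()); q2=q[q[:,2]>.259]; print('ktop',q2.mean(0),len(q2))
q,m=blk(.235,.24,(.579,.324),.02)
q,m=blk(.2265,.2335,(.548,.247),.062); print(cv2.minEnclosingCircle(q[:,:2].astype(np.float32)))
q,m=blk(.216,.224,(.56,.242),.16); print(cv2.minAreaRect(q[:,:2].astype(np.float32)))
E
```

```text
0.245 [0.5471 0.2471 0.2616] 775
304.2541935483871 235.85290322580644 290 318 219 252
ktop [0.54616567 0.2470308  0.26318978] 661
0.235 [0.5789 0.3246 0.2384] 675
0.2265 [0.5484 0.248  0.2305] 21375
((0.5470924973487854, 0.24814863502979279), 0.06164846196770668)
0.216 [0.5739 0.2383 0.2204] 44488
((0.5592586994171143, 0.24216103553771973), (0.20125561952590942, 0.2011193186044693), 76.91055297851562)
```

```bash
python3 -m creep '[{"ax":0,"ay":0,"az":0,"dx":0.0135,"dy":-0.0155,"dz":0,"hand":0.3},{"ax":0,"ay":0,"az":0,"dx":0.0135,"dy":-0.0155,"dz":0.05,"hand":0.3},{"ax":0,"ay":0,"az":0,"dx":0.0135,"dy":-0.0155,"dz":0.101,"hand":0.3},{"ax":0,"ay":0,"az":0,"dx":0.0135,"dy":-0.0155,"dz":0.101,"hand":0.3}]' 20
python3 - <<'E'
from h import *
go([.547,.2475,.238])
E
```

```text
time: 2.85
tcp_pos: [0.5452, 0.2485, 0.2299]
eef_rot: [[0.961, 0.275, -0.011], [0.275, -0.961, -0.005], [-0.012, 0.002, -1.0]]
force: [-0.6, 0.7, -1.1]
width: 0.0557
at [0.5452 0.2485 0.2299] yaw -1.292 j6 1.66 w 0.0557 t 2.85 F [-0.6  0.7 -1.1]
shift [ 0.0014  0.0015 -0.0081] turn [ 0.002  0.012 -0.   ] alt [ 0.002  0.012 -0.   ] rows 0.16145679933728208
```

```bash
python3 -m creep '[{"ax":0,"ay":0.01,"az":0,"dx":0.0015,"dy":0.0015,"dz":-0.009,"hand":0.3},{"ax":0,"ay":0.01,"az":0,"dx":0.0015,"dy":0.0015,"dz":-0.009,"hand":0.3}]' 20
python3 -m creep '[{"ax":0,"ay":0,"az":0,"dx":0,"dy":0,"dz":0,"hand":-1},{"ax":0,"ay":0,"az":0,"dx":0,"dy":0,"dz":0,"hand":-1},{"ax":0,"ay":0,"az":0,"dx":0,"dy":0,"dz":0,"hand":-1},{"ax":0,"ay":0,"az":0,"dx":0,"dy":0,"dz":0,"hand":-1},{"ax":0,"ay":0,"az":0,"dx":0,"dy":0,"dz":0,"hand":-1}]' 20
python3 - <<'E'
from h import *
pin=np.array([.579,.3246])
st=readout.get_state(); k=st['tcp_pos'][:2]; d=k-pin; print(k,np.hypot(*d),'theta',np.degrees(np.arctan2(-d[0],-d[1]))-13.08)
for th in (.3,.6,.9,1.2,1.5,1.7):
    ph=th+np.radians(13.08); t=pin+.085*np.array([-np.sin(ph),-np.cos(ph)])
    print(th,end=' ');print((st['eef_rot'].T@(np.r_[t,.238]-st['tcp_pos'])).round(4), t.round(3))
print(st['width'],st['force'],st['joint_pos'])
E
```

```text
time: 3.05
tcp_pos: [0.5481, 0.2475, 0.2428]
eef_rot: [[0.962, 0.275, 0.003], [0.275, -0.962, -0.001], [0.003, 0.001, -1.0]]
force: [-0.4, 0.0, -0.5]
width: 0.0553
time: 3.55
tcp_pos: [0.5484, 0.2473, 0.2444]
eef_rot: [[0.962, 0.274, 0.005], [0.274, -0.962, -0.0], [0.004, 0.002, -1.0]]
force: [-3.3, -3.6, 8.7]
width: 0.0165
[0.54843235 0.24733038] 0.08309617924387333 theta 8.50361315988142
0.3 [-0.0108 -0.0071  0.0063] [0.536 0.251]
0.6 [-0.0254 -0.0278  0.0062] [0.516 0.267]
0.9 [-0.0333 -0.052   0.0061] [0.502 0.288]
1.2 [-0.0336 -0.0774  0.0061] [0.495 0.313]
1.5 [-0.0265 -0.1018  0.0061] [0.495 0.338]
1.7 [-0.0178 -0.1164  0.0061] [0.499 0.354]
0.01648958759827121 [-3.25191934 -3.61167162  8.68894811] [ 0.36366869  0.40462226  1.34993133 -0.0021865   1.38273945  1.65682032]
```

```bash
python3 -m creep '[{"ax":0,"ay":0,"az":0,"dx":-0.010,"dy":-0.0075,"dz":0,"hand":-1},{"ax":0,"ay":0,"az":0,"dx":-0.018,"dy":-0.017,"dz":0,"hand":-1},{"ax":0,"ay":0,"az":0,"dx":-0.0245,"dy":-0.028,"dz":0,"hand":-1},{"ax":0,"ay":0,"az":0,"dx":-0.0295,"dy":-0.040,"dz":0,"hand":-1},{"ax":0,"ay":0,"az":0,"dx":-0.0325,"dy":-0.052,"dz":0,"hand":-1}]' 20
python3 - <<'E'
from h import *
pin=np.array([.579,.3246])
st=readout.get_state(); k=st['tcp_pos'][:2]; d=k-pin; print(k,np.hypot(*d),'theta',np.degrees(np.arctan2(-d[0],-d[1]))-13.08)
for th in (.9,1.1,1.3,1.5,1.65):
    ph=th+np.radians(13.08); t=pin+.084*np.array([-np.sin(ph),-np.cos(ph)])
    print(th,end=' ');print((st['eef_rot'].T@(np.r_[t,.243]-st['tcp_pos'])).round(4), t.round(3))
E
```

```text
time: 4.05
tcp_pos: [0.5023, 0.2878, 0.2445]
eef_rot: [[0.962, 0.274, 0.004], [0.274, -0.962, -0.002], [0.003, 0.003, -1.0]]
force: [-0.4, -5.4, 0.3]
width: 0.0171
[0.50234975 0.28777977] 0.08503522383112576 theta 51.261919833199215
0.9 [ 0.0009 -0.0006  0.0015] [0.503 0.289]
1.1 [-0.0002 -0.0174  0.0014] [0.497 0.304]
1.3 [ 0.0021 -0.034   0.0014] [0.495 0.321]
1.5 [ 0.0076 -0.0498  0.0013] [0.496 0.338]
1.65 [ 0.0137 -0.0608  0.0013] [0.499 0.35 ]
```

```bash
python3 -m creep '[{"ax":0,"ay":0,"az":0,"dx":-0.001,"dy":-0.0175,"dz":0,"hand":-1},{"ax":0,"ay":0,"az":0,"dx":0.0015,"dy":-0.034,"dz":0,"hand":-1},{"ax":0,"ay":0,"az":0,"dx":0.0075,"dy":-0.050,"dz":0,"hand":-1},{"ax":0,"ay":0,"az":0,"dx":0.0135,"dy":-0.061,"dz":0,"hand":-1},{"ax":0,"ay":0,"az":0,"dx":0.0165,"dy":-0.066,"dz":0,"hand":-1}]' 20
python3 -m creep '[{"ax":0,"ay":0,"az":0,"dx":0,"dy":0,"dz":0,"hand":0.3},{"ax":0,"ay":0,"az":0,"dx":0,"dy":0,"dz":0,"hand":0.3},{"ax":0,"ay":0,"az":0,"dx":0,"dy":0,"dz":0,"hand":0.3},{"ax":0,"ay":0,"az":0,"dx":0,"dy":0,"dz":-0.05,"hand":0.3},{"ax":0,"ay":0,"az":0,"dx":0,"dy":0,"dz":-0.12,"hand":0.3}]' 20
python3 - <<'E'
from h import *
s=wcam();cv2.imwrite('pics/w2.png',s['image'])
s=cam('top');cv2.imwrite('pics/t2.png',s['image'])
E
```

```text
time: 4.55
tcp_pos: [0.5002, 0.3563, 0.2445]
eef_rot: [[0.962, 0.274, 0.004], [0.274, -0.962, -0.003], [0.003, 0.004, -1.0]]
force: [1.3, -5.7, 2.0]
width: 0.017
time: 5.05
tcp_pos: [0.4994, 0.356, 0.3451]
eef_rot: [[0.962, 0.274, 0.002], [0.274, -0.962, -0.004], [0.001, 0.004, -1.0]]
force: [1.2, 0.1, 0.6]
width: 0.0555
```

View pics/t2.png

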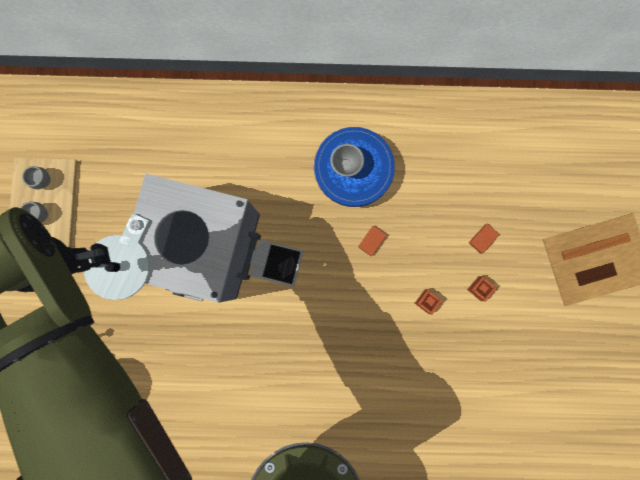

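View pics/w2.png

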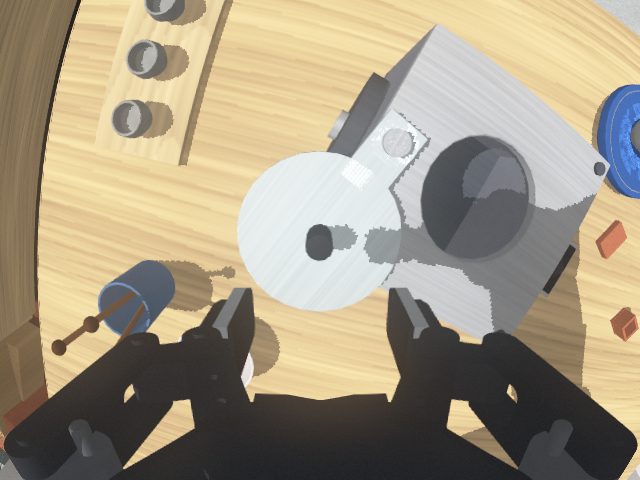

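```bash
cat > find.py <<'E'
from h import *
def pieces(n):
    c=cam(n); P=xyz(c)
    m=((P[...,2]>.009)&(P[...,2]<.06)&(c['z_map']>0)&(P[...,0]>.3)&(P[...,0]<.66)&(P[...,1]>-.5)&(P[...,1]<-.02)).astype(np.uint8)
    nn,l,st,ce=cv2.connectedComponentsWithStats(m)
    for i in range(1,nn):
        if st[i,4]>60:
            q=P[l==i]; zm=np.percentile(q[:,2],97); z=.038 if zm>.028 else .016
            uv=np.argwhere(l==i)[:,::-1]; w=np.array([plane(c,u,v,z)[:2] for u,v in uv])
            if z>.03: w=q[q[:,2]>.03][:,:2]
            r=cv2.minAreaRect(w.astype(np.float32)); (a,b),(e,f),an=r
            la=an if e>f else an+90   # long axis world angle deg
            print(n,ce[i].round(0),'z',z,'c',np.round(r[0],4),'size',np.round(r[1],3),'long',round(la,1),'short rad',round(np.radians((la+90+90)%180-90),3))
pieces('top');pieces('scene')
E
python3 find.py; python3 -c "
from h import *
go([.50,.05,.30],0)"
```

```text
top [352. 204.] z 0.038 c [ 0.6548 -0.0891] size [0.082 0.01 ] long 89.9 short rad -0.002
top [484. 238.] z 0.016 c [ 0.5892 -0.3908] size [0.039 0.061] long 138.4 short rad 0.845
top [372. 240.] z 0.016 c [ 0.5774 -0.1363] size [0.038 0.06 ] long 146.2 short rad 0.98
top [482. 288.] z 0.038 c [ 0.4744 -0.3834] size [0.042 0.041] long 51.5 short rad -0.671
top [428. 302.] z 0.038 c [ 0.4433 -0.2631] size [0.041 0.041] long 53.6 short rad -0.636
scene [236. 205.] z 0.038 c [ 0.4457 -0.2629] size [0.042 0.042] long 52.6 short rad -0.653
scene [186. 210.] z 0.038 c [ 0.4779 -0.3832] size [0.043 0.04 ] long 49.9 short rad -0.7
scene [169. 250.] z 0.016 c [ 0.5946 -0.3894] size [0.043 0.06 ] long 138.2 short rad 0.842
scene [274. 259.] z 0.016 c [ 0.5827 -0.1359] size [0.04  0.062] long 146.1 short rad 0.979
at [0.4999 0.3564 0.3456] yaw -1.294 j6 1.85 w 0.0557 t 5.25 F [ 0.1  0.2 -0.8]
shift [-0.084   0.2946  0.0461] turn [ 0.006 -0.003 -1.294] alt [-0.003 -0.006  1.848] rows 5.891317222488477
```

```bash
python3 -c "
from h import *
go([.5795,-.136,.32],.98-3.1416)"
python3 -m creep '[{"ax":0,"ay":0,"az":-2.27,"dx":0,"dy":0.06,"dz":0,"hand":1},{"ax":0,"ay":0,"az":-2.27,"dx":-0.03,"dy":0.10,"dz":0,"hand":1},{"ax":0,"ay":0,"az":-2.27,"dx":-0.04,"dy":0.15,"dz":0,"hand":1},{"ax":0,"ay":0,"az":-2.27,"dx":-0.06,"dy":0.2,"dz":0.0,"hand":1},{"ax":0,"ay":0,"az":-2.27,"dx":-0.06,"dy":0.25,"dz":0.0,"hand":1}]'
python3 -c "
from h import *
go([.5795,-.136,.25],.98)"
```

```text
at [0.4999 0.3564 0.3456] yaw -1.294 j6 1.85 w 0.0557 t 5.25 F [ 0.1  0.2 -0.8]
shift [-0.0584  0.4953  0.0268] turn [ 0.001 -0.006  0.868] alt [ 8.000e-03  1.000e-03 -2.274e+00] rows 9.90563336287639
time: 5.75
tcp_pos: [0.5054, 0.1229, 0.3451]
eef_rot: [[0.548, 0.836, 0.003], [0.836, -0.548, -0.003], [-0.001, 0.005, -1.0]]
force: [0.4, 0.0, 0.6]
width: 0.0853
at [0.5054 0.1229 0.3451] yaw -0.58 j6 0.75 w 0.0853 t 5.75 F [0.4 0.  0.6]
shift [-0.1759  0.2035  0.0961] turn [ 0.003  0.004 -1.56 ] alt [ 0.004 -0.003  1.581] rows 4.070220923337391
```

```bash

python3 -m creep '[{"ax":0,"ay":0,"az":-1.56,"dx":-0.176,"dy":0.2035,"dz":0.0,"hand":1},{"ax":0,"ay":0,"az":-1.56,"dx":-0.176,"dy":0.2035,"dz":0.0,"hand":1},{"ax":0,"ay":0,"az":-1.56,"dx":-0.176,"dy":0.2035,"dz":0.0,"hand":1},{"ax":0,"ay":0,"az":-1.56,"dx":-0.176,"dy":0.2035,"dz":0.0,"hand":1},{"ax":0,"ay":0,"az":-1.56,"dx":-0.176,"dy":0.2035,"dz":0.08,"hand":1}]'
python3 -c "
from h import *
go([.5795,-.136,.2],.98)"
```

```text
time: 6.25
tcp_pos: [0.5667, -0.0898, 0.3143]
eef_rot: [[-0.118, 0.993, 0.009], [0.993, 0.118, -0.004], [-0.005, 0.009, -1.0]]
force: [1.0, 0.2, 0.1]
width: 0.0852
at [ 0.5667 -0.0898  0.3143] yaw 0.118 j6 -0.34 w 0.0852 t 6.25 F [1.  0.2 0.1]
shift [-0.0468  0.0063  0.1146] turn [ 0.006  0.008 -0.862] alt [ 0.01  -0.007  2.28 ] rows 2.292416868668087
```

```bash

python3 -m creep '[{"ax":0,"ay":0,"az":-0.862,"dx":-0.047,"dy":0.006,"dz":0.05,"hand":1},{"ax":0,"ay":0,"az":-0.862,"dx":-0.047,"dy":0.006,"dz":0.1,"hand":1},{"ax":0,"ay":0,"az":-0.862,"dx":-0.047,"dy":0.006,"dz":0.115,"hand":1},{"ax":0,"ay":0,"az":-0.862,"dx":-0.047,"dy":0.006,"dz":0.115,"hand":1},{"ax":0,"ay":0,"az":-0.862,"dx":-0.047,"dy":0.006,"dz":0.115,"hand":1}]'
python3 -m creep '[{"ax":0,"ay":0,"az":-0.11,"dx":0,"dy":0,"dz":0,"hand":1},{"ax":0,"ay":0,"az":-0.11,"dx":0,"dy":0,"dz":0,"hand":1}]'
python3 - <<'E'
from h import *
go([.5795,-.136,.2],.98)
s=wcam(); W=wxyz(s); cv2.imwrite('pics/w3.png',s['image'])
m=((W[...,2]>.009)&(W[...,2]<.03)&(np.hypot(W[...,0]-.58,W[...,1]+.136)<.06)).astype(np.uint8); m[330:]=0
q=W[m>0]; print(q.mean(0),cv2.minAreaRect(q[:,:2].astype(np.float32)))
E
```

```text
time: 6.75
tcp_pos: [0.5781, -0.1364, 0.1969]
eef_rot: [[-0.764, 0.646, 0.004], [0.646, 0.764, -0.003], [-0.005, 0.001, -1.0]]
force: [-0.9, 0.2, 0.3]
width: 0.0855
time: 6.95
tcp_pos: [0.5773, -0.1363, 0.1953]
eef_rot: [[-0.831, 0.557, 0.001], [0.557, 0.831, -0.002], [-0.002, -0.001, -1.0]]
force: [0.0, -0.0, -0.1]
width: 0.0854
at [ 0.5773 -0.1363  0.1953] yaw 0.98 j6 -1.27 w 0.0854 t 6.95 F [ 0.  -0.  -0.1]
shift [-0.0017  0.0015 -0.0047] turn [-0.001  0.002  0.   ] alt [-3.000e-03 -1.000e-03 -3.141e+00] rows 0.09417776146416745
[ 0.57763035 -0.13590071  0.01622843] ((0.5784597396850586, -0.13641931116580963), (0.03820434585213661, 0.06025216355919838), 56.33061981201172)
```

View pics/w3.png

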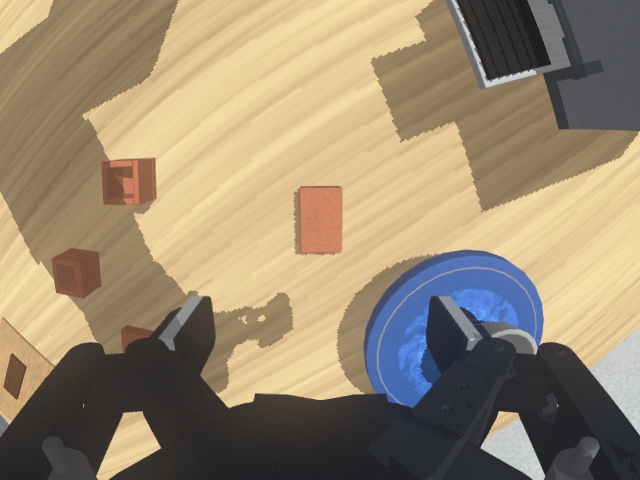

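```bash

python3 -m creep '[{"ax":0,"ay":0,"az":0,"dx":-0.001,"dy":0.0005,"dz":0.05,"hand":0.7},{"ax":0,"ay":0,"az":0,"dx":-0.001,"dy":0.0005,"dz":0.1,"hand":0.7},{"ax":0,"ay":0,"az":0,"dx":-0.001,"dy":0.0005,"dz":0.145,"hand":0.7},{"ax":0,"ay":0,"az":0,"dx":-0.001,"dy":0.0005,"dz":0.165,"hand":0.7},{"ax":0,"ay":0,"az":0,"dx":-0.001,"dy":0.0005,"dz":0.18,"hand":0.7}]' 40
python3 -c "
from h import *
go([.5785,-.1364,.006],.983)"
```

```text
time: 7.5
tcp_pos: [0.578, -0.1365, 0.0135]
eef_rot: [[-0.827, 0.563, -0.0], [0.563, 0.827, -0.001], [-0.0, -0.001, -1.0]]
force: [-0.3, 0.7, 0.7]
width: 0.073
at [ 0.578  -0.1365  0.0135] yaw 0.973 j6 -1.27 w 0.073 t 7.5 F [-0.3  0.7  0.7]
shift [-0.0003  0.0004  0.0075] turn [-0.001  0.    -0.01 ] alt [0.000e+00 2.000e-03 3.131e+00] rows 0.14952102593227706
```

```bash

python3 -m creep '[{"ax":0,"ay":0,"az":-0.01,"dx":0,"dy":0,"dz":0.007,"hand":0.7},{"ax":0,"ay":0,"az":-0.01,"dx":0,"dy":0,"dz":0.007,"hand":-1},{"ax":0,"ay":0,"az":-0.01,"dx":0,"dy":0,"dz":0.007,"hand":-1},{"ax":0,"ay":0,"az":-0.01,"dx":0,"dy":0,"dz":0.007,"hand":-1},{"ax":0,"ay":0,"az":-0.01,"dx":0,"dy":0,"dz":0.007,"hand":-1}]' 50
python3 -m creep '[{"ax":0,"ay":0,"az":0,"dx":0,"dy":0,"dz":0,"hand":-1},{"ax":0,"ay":0,"az":0,"dx":0,"dy":0,"dz":-0.04,"hand":-1},{"ax":0,"ay":0,"az":0,"dx":0,"dy":0,"dz":-0.1,"hand":-1},{"ax":0,"ay":0,"az":0,"dx":0,"dy":0,"dz":-0.15,"hand":-1},{"ax":0,"ay":0,"az":0,"dx":0,"dy":0,"dz":-0.2,"hand":-1}]'
python3 -c "
from h import *
go([.5593,.242,.30])"
```

```text
time: 8.0
tcp_pos: [0.5789, -0.1368, 0.0081]
eef_rot: [[-0.832, 0.555, 0.002], [0.555, 0.832, -0.002], [-0.003, -0.0, -1.0]]
force: [-0.5, 1.1, 6.7]
width: 0.0366
time: 8.5
tcp_pos: [0.5781, -0.1363, 0.2005]
eef_rot: [[-0.832, 0.555, 0.003], [0.555, 0.832, -0.002], [-0.003, -0.0, -1.0]]
force: [0.5, -0.1, -1.0]
width: 0.0361
at [ 0.5781 -0.1363  0.2005] yaw 0.982 j6 -1.27 w 0.0361 t 8.5 F [ 0.5 -0.1 -1. ]
shift [ 0.2253  0.3043 -0.1003] turn [-0.     0.003  0.   ] alt [-0.     0.003  0.   ] rows 6.085271805292074
```

```bash

python3 -m creep '[{"ax":0,"ay":0,"az":0,"dx":0,"dy":0,"dz":-0.05,"hand":-1},{"ax":0,"ay":0,"az":0,"dx":0.0225,"dy":0.0304,"dz":-0.09,"hand":-1},{"ax":0,"ay":0,"az":0,"dx":0.053,"dy":0.071,"dz":-0.09,"hand":-1},{"ax":0,"ay":0,"az":0,"dx":0.083,"dy":0.112,"dz":-0.09,"hand":-1},{"ax":0,"ay":0,"az":0,"dx":0.113,"dy":0.153,"dz":-0.09,"hand":-1}]'
python3 -m creep '[{"ax":0,"ay":0,"az":0,"dx":0.027,"dy":0.036,"dz":0,"hand":-1},{"ax":0,"ay":0,"az":0,"dx":0.055,"dy":0.073,"dz":0,"hand":-1},{"ax":0,"ay":0,"az":0,"dx":0.083,"dy":0.11,"dz":0,"hand":-1},{"ax":0,"ay":0,"az":0,"dx":0.105,"dy":0.14,"dz":0,"hand":-1},{"ax":0,"ay":0,"az":0,"dx":0.112,"dy":0.151,"dz":0,"hand":-1}]'
python3 -c "
from h import *
go([.5593,.242,.23])"
```

```text
time: 9.0
tcp_pos: [0.5686, 0.0483, 0.291]
eef_rot: [[-0.831, 0.556, 0.004], [0.556, 0.831, -0.002], [-0.004, 0.001, -1.0]]
force: [1.5, 0.3, -1.1]
width: 0.0363
time: 9.5
tcp_pos: [0.5585, 0.2392, 0.2907]
eef_rot: [[-0.833, 0.553, 0.004], [0.553, 0.833, -0.002], [-0.004, 0.001, -1.0]]
force: [0.0, -0.5, -0.9]
width: 0.0361
at [0.5585 0.2392 0.2907] yaw 0.985 j6 -0.64 w 0.0361 t 9.5 F [ 0.  -0.5 -0.9]
shift [0.0011 0.0027 0.0607] turn [ 0.001  0.004 -0.   ] alt [ 0.001  0.004 -0.   ] rows 1.213558510154248
```

```bash

python3 -m creep '[{"ax":0,"ay":0,"az":0,"dx":0.001,"dy":0.0025,"dz":0.035,"hand":-1},{"ax":0,"ay":0,"az":0,"dx":0.001,"dy":0.0025,"dz":0.055,"hand":-1},{"ax":0,"ay":0,"az":0,"dx":0.001,"dy":0.0025,"dz":0.058,"hand":-1},{"ax":0,"ay":0,"az":0,"dx":0.001,"dy":0.0025,"dz":0.058,"hand":-1}]'
python3 -m creep '[{"ax":0,"ay":0,"az":0,"dx":0,"dy":0,"dz":0,"hand":1},{"ax":0,"ay":0,"az":0,"dx":0,"dy":0,"dz":0,"hand":1},{"ax":0,"ay":0,"az":0,"dx":0,"dy":0,"dz":0,"hand":1},{"ax":0,"ay":0,"az":0,"dx":0,"dy":0,"dz":-0.04,"hand":1},{"ax":0,"ay":0,"az":0,"dx":0,"dy":0,"dz":-0.08,"hand":1}]'
python3 - <<'E'
from h import *
s=wcam(); cv2.imwrite('pics/w4.png',s['image'])
go([.47,0,.30],.92)
go([.4447,-.2629,.2],.92)
E
```

```text
time: 9.9
tcp_pos: [0.5595, 0.2413, 0.2332]
eef_rot: [[-0.833, 0.554, 0.004], [0.554, 0.833, -0.002], [-0.004, 0.001, -1.0]]
force: [0.0, -0.9, -0.4]
width: 0.0364
time: 10.4
tcp_pos: [0.5589, 0.2413, 0.314]
eef_rot: [[-0.833, 0.554, 0.002], [0.554, 0.833, -0.002], [-0.003, -0.0, -1.0]]
force: [0.7, -0.5, 0.7]
width: 0.086
at [0.56   0.2417 0.3223] yaw 0.984 j6 -0.64 w 0.0856 t 10.45 F [ 0.8 -0.1  7.4]
shift [-0.0587 -0.2513  0.0208] turn [0.009 0.009 0.064] alt [-0.015  0.013 -3.078] rows 5.0255383825252995
at [0.56   0.2417 0.3223] yaw 0.984 j6 -0.64 w 0.0856 t 10.45 F [ 0.8 -0.1  7.4]
shift [-0.1823 -0.485   0.1201] turn [0.009 0.009 0.064] alt [-0.015  0.013 -3.078] rows 9.700193423569168
```

View pics/w4.png

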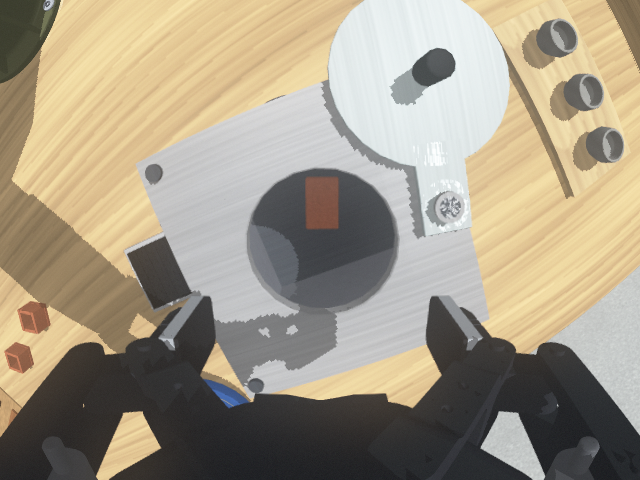

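```bash

python3 -m creep '[{"ax":0,"ay":0,"az":0.064,"dx":-0.016,"dy":-0.044,"dz":0,"hand":1},{"ax":0,"ay":0,"az":0.064,"dx":-0.033,"dy":-0.088,"dz":0,"hand":1},{"ax":0,"ay":0,"az":0.064,"dx":-0.05,"dy":-0.132,"dz":0,"hand":1},{"ax":0,"ay":0,"az":0.064,"dx":-0.067,"dy":-0.177,"dz":0.0,"hand":1},{"ax":0,"ay":0,"az":0.064,"dx":-0.083,"dy":-0.22,"dz":0.01,"hand":1}]'
python3 -m creep '[{"ax":0,"ay":0,"az":0,"dx":-0.016,"dy":-0.044,"dz":0.03,"hand":1},{"ax":0,"ay":0,"az":0,"dx":-0.033,"dy":-0.088,"dz":0.06,"hand":1},{"ax":0,"ay":0,"az":0,"dx":-0.05,"dy":-0.132,"dz":0.09,"hand":1},{"ax":0,"ay":0,"az":0,"dx":-0.067,"dy":-0.177,"dz":0.1,"hand":1},{"ax":0,"ay":0,"az":0,"dx":-0.083,"dy":-0.22,"dz":0.11,"hand":1}]'
python3 - <<'E'
from h import *
go([.4447,-.2629,.2],.92)
E
```

```text
time: 10.95
tcp_pos: [0.507, 0.0108, 0.3127]
eef_rot: [[-0.795, 0.606, 0.016], [0.606, 0.796, 0.001], [-0.012, 0.011, -1.0]]
force: [1.2, -0.7, -0.2]
width: 0.0855
time: 11.45
tcp_pos: [0.4442, -0.2034, 0.204]
eef_rot: [[-0.796, 0.606, 0.016], [0.606, 0.796, 0.001], [-0.012, 0.011, -1.0]]
force: [1.3, -0.4, 1.1]
width: 0.0856
at [ 0.4442 -0.2034  0.204 ] yaw 0.92 j6 -1.43 w 0.0856 t 11.45 F [ 1.3 -0.4  1.1]
shift [-0.0363 -0.0471  0.0039] turn [0.011 0.012 0.   ] alt [-0.019  0.017 -3.141] rows 0.9415948129213312
```

```bash

python3 -m creep '[{"ax":0.01,"ay":0.012,"az":0,"dx":-0.025,"dy":-0.03,"dz":0.0,"hand":1},{"ax":0.01,"ay":0.012,"az":0,"dx":-0.036,"dy":-0.047,"dz":0.004,"hand":1},{"ax":0.01,"ay":0.012,"az":0,"dx":-0.036,"dy":-0.047,"dz":0.004,"hand":1}]'
cat > wf.py <<'E'
from h import *
import sys
x,y,z=map(float,sys.argv[1:4])  # guess and piece height
s=wcam(); W=wxyz(s); cv2.imwrite(sys.argv[4],s['image'])
m=((W[...,2]>z-.008)&(W[...,2]<z+.01)&(np.hypot(W[...,0]-x,W[...,1]-y)<.06)).astype(np.uint8); m[330:]=0
n,l,st,ce=cv2.connectedComponentsWithStats(m)
i=1+np.argmax(st[1:,4]); q=W[l==i]; r=cv2.minAreaRect(q[:,:2].astype(np.float32)); print(r,len(q),q[:,2].mean(), 'rad',np.radians(r[2]))
go([*r[0],.006],np.radians(r[2]));go([*r[0],.006],np.radians(r[2]+90))
E
python3 wf.py .4447 -.2629 .038 pics/w5.png
```

```text
time: 11.75
tcp_pos: [0.4439, -0.2647, 0.1995]
eef_rot: [[-0.794, 0.608, 0.0], [0.608, 0.794, 0.001], [0.0, 0.001, -1.0]]
force: [-0.5, 0.0, -0.5]
width: 0.0855
((0.4436425268650055, -0.2628863453865051), (0.03982517495751381, 0.04026680812239647), 54.072425842285156) 1205 0.03757900568050329 rad 0.943741865488344
at [ 0.4442 -0.2633  0.1997] yaw 0.918 j6 -1.53 w 0.0852 t 11.8 F [-0.5  0.1 -0.6]
shift [ 0.0007 -0.0002  0.1937] turn [ 0.001 -0.    -0.025] alt [-0.000e+00 -1.000e-03  3.116e+00] rows 3.874820063370215
at [ 0.4442 -0.2633  0.1997] yaw 0.918 j6 -1.53 w 0.0852 t 11.8 F [-0.5  0.1 -0.6]
shift [ 0.0007 -0.0002  0.1937] turn [ 1.000e-03 -1.000e-03  1.545e+00] alt [ 1.000e-03  1.000e-03 -1.596e+00] rows 3.874820063370215
```

View pics/w5.png

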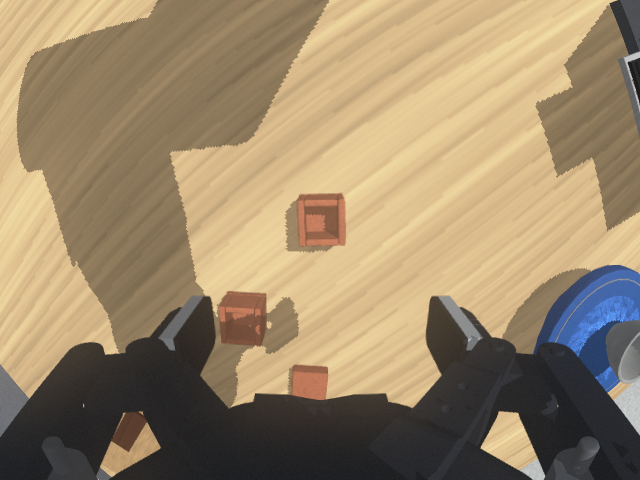

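```bash

python3 -m creep '[{"ax":0,"ay":0,"az":-0.02,"dx":0.0005,"dy":0,"dz":0.05,"hand":0.7},{"ax":0,"ay":0,"az":-0.02,"dx":0.0005,"dy":0,"dz":0.1,"hand":0.7},{"ax":0,"ay":0,"az":-0.02,"dx":0.0005,"dy":0,"dz":0.145,"hand":0.7},{"ax":0,"ay":0,"az":-0.02,"dx":0.0005,"dy":0,"dz":0.175,"hand":0.7},{"ax":0,"ay":0,"az":-0.02,"dx":0.0005,"dy":0,"dz":0.186,"hand":0.7}]' 40
python3 -m creep '[{"ax":0,"ay":0,"az":0,"dx":0,"dy":0,"dz":0.001,"hand":0.7},{"ax":0,"ay":0,"az":0,"dx":0,"dy":0,"dz":0.001,"hand":-1},{"ax":0,"ay":0,"az":0,"dx":0,"dy":0,"dz":0.001,"hand":-1},{"ax":0,"ay":0,"az":0,"dx":0,"dy":0,"dz":0.001,"hand":-1},{"ax":0,"ay":0,"az":0,"dx":0,"dy":0,"dz":0.001,"hand":-1}]' 50
python3 -m creep '[{"ax":0,"ay":0,"az":0,"dx":0,"dy":0,"dz":0,"hand":-1},{"ax":0,"ay":0,"az":0,"dx":0,"dy":0,"dz":-0.04,"hand":-1},{"ax":0,"ay":0,"az":0,"dx":0,"dy":0,"dz":-0.09,"hand":-1},{"ax":0,"ay":0,"az":0,"dx":0,"dy":0,"dz":-0.14,"hand":-1},{"ax":0,"ay":0,"az":0,"dx":0,"dy":0,"dz":-0.19,"hand":-1}]'
python3 -c "
from h import *
go([.5593,.242,.30])"
```

```text
time: 12.3
tcp_pos: [0.4431, -0.2611, 0.0115]
eef_rot: [[-0.807, 0.59, -0.002], [0.59, 0.807, 0.003], [0.004, 0.001, -1.0]]
force: [-0.4, -0.5, 0.6]
width: 0.0726
time: 12.8
tcp_pos: [0.4441, -0.2615, 0.0124]
eef_rot: [[-0.807, 0.59, 0.0], [0.59, 0.807, 0.001], [0.001, 0.001, -1.0]]
force: [-0.1, 3.0, 7.9]
width: 0.0391
time: 13.3
tcp_pos: [0.4437, -0.2616, 0.2052]
eef_rot: [[-0.807, 0.59, 0.001], [0.59, 0.807, 0.001], [-0.0, 0.001, -1.0]]
force: [0.1, -0.6, -0.1]
width: 0.039
at [ 0.4437 -0.2616  0.2052] yaw 0.939 j6 -1.54 w 0.039 t 13.3 F [ 0.1 -0.6 -0.1]
shift [ 0.2039  0.4748 -0.0943] turn [ 0.001  0.    -0.   ] alt [ 0.001  0.    -0.   ] rows 9.496635787115075
```

```bash

python3 -m creep '[{"ax":0,"ay":0,"az":0,"dx":0.018,"dy":0.042,"dz":-0.03,"hand":-1},{"ax":0,"ay":0,"az":0,"dx":0.036,"dy":0.085,"dz":-0.06,"hand":-1},{"ax":0,"ay":0,"az":0,"dx":0.055,"dy":0.128,"dz":-0.09,"hand":-1},{"ax":0,"ay":0,"az":0,"dx":0.074,"dy":0.172,"dz":-0.1,"hand":-1},{"ax":0,"ay":0,"az":0,"dx":0.093,"dy":0.215,"dz":-0.1,"hand":-1}]'
python3 -c "
from h import *
go([.5593,.242,.30])"
```

```text
time: 13.8
tcp_pos: [0.4931, -0.0435, 0.3074]
eef_rot: [[-0.807, 0.591, 0.005], [0.591, 0.807, -0.0], [-0.004, 0.003, -1.0]]
force: [1.5, -0.1, -1.3]
width: 0.0393
at [ 0.4931 -0.0435  0.3074] yaw 0.939 j6 -1.1 w 0.0393 t 13.8 F [ 1.5 -0.1 -1.3]
shift [0.1153 0.2694 0.0077] turn [ 0.003  0.004 -0.   ] alt [ 0.003  0.004 -0.   ] rows 5.388106861486002
```

```bash

python3 -m creep '[{"ax":0,"ay":0,"az":0,"dx":0.018,"dy":0.042,"dz":0,"hand":-1},{"ax":0,"ay":0,"az":0,"dx":0.036,"dy":0.085,"dz":0,"hand":-1},{"ax":0,"ay":0,"az":0,"dx":0.055,"dy":0.128,"dz":0,"hand":-1},{"ax":0,"ay":0,"az":0,"dx":0.074,"dy":0.172,"dz":0,"hand":-1},{"ax":0,"ay":0,"az":0,"dx":0.092,"dy":0.215,"dz":0,"hand":-1}]'
python3 -m creep '[{"ax":0,"ay":0,"az":0,"dx":0.01,"dy":0.025,"dz":0.0,"hand":-1},{"ax":0,"ay":0,"az":0,"dx":0.015,"dy":0.035,"dz":0.02,"hand":-1},{"ax":0,"ay":0,"az":0,"dx":0.015,"dy":0.035,"dz":0.04,"hand":-1},{"ax":0,"ay":0,"az":0,"dx":0.015,"dy":0.035,"dz":0.05,"hand":-1}]'
python3 -c "
from h import *
go([.5593,.242,.235])"
```

```text
time: 14.3
tcp_pos: [0.5458, 0.1864, 0.3085]
eef_rot: [[-0.807, 0.591, 0.007], [0.591, 0.807, 0.0], [-0.005, 0.004, -1.0]]
force: [0.4, -0.0, -0.6]
width: 0.0393
time: 14.7
tcp_pos: [0.5541, 0.2237, 0.2573]
eef_rot: [[-0.807, 0.59, 0.005], [0.59, 0.807, -0.0], [-0.004, 0.003, -1.0]]
force: [0.4, 0.0, -1.2]
width: 0.0395
at [0.5541 0.2237 0.2573] yaw 0.939 j6 -0.62 w 0.0395 t 14.7 F [ 0.4  0.  -1.2]
shift [0.0067 0.0178 0.0223] turn [ 0.003  0.004 -0.   ] alt [ 0.003  0.004 -0.   ] rows 0.4456166792027286
```

```bash

python3 -m creep '[{"ax":0,"ay":0,"az":0,"dx":0.007,"dy":0.018,"dz":0.0,"hand":-1},{"ax":0,"ay":0,"az":0,"dx":0.007,"dy":0.018,"dz":0.015,"hand":-1},{"ax":0,"ay":0,"az":0,"dx":0.007,"dy":0.018,"dz":0.022,"hand":-1},{"ax":0,"ay":0,"az":0,"dx":0.007,"dy":0.018,"dz":0.022,"hand":-1}]'
python3 -m creep '[{"ax":0,"ay":0,"az":0,"dx":0,"dy":0,"dz":0,"hand":1},{"ax":0,"ay":0,"az":0,"dx":0,"dy":0,"dz":0,"hand":1},{"ax":0,"ay":0,"az":0,"dx":0,"dy":0,"dz":0,"hand":1},{"ax":0,"ay":0,"az":0,"dx":0,"dy":0,"dz":-0.04,"hand":1},{"ax":0,"ay":0,"az":0,"dx":0,"dy":0,"dz":-0.08,"hand":1}]'
python3 - <<'E'
from h import *
s=wcam(); cv2.imwrite('pics/w6.png',s['image'])
E
python3 find.py; python3 -c "
from h import *
go([.476,-.383,.2],.92)"
```

```text
time: 15.1
tcp_pos: [0.5589, 0.2418, 0.2348]
eef_rot: [[-0.807, 0.591, 0.004], [0.591, 0.807, -0.001], [-0.004, 0.002, -1.0]]
force: [0.6, -0.9, -1.3]
width: 0.0386
time: 15.6
tcp_pos: [0.5583, 0.2417, 0.3156]
eef_rot: [[-0.807, 0.591, 0.002], [0.591, 0.807, -0.001], [-0.003, 0.0, -1.0]]
force: [0.9, -0.5, 0.9]
width: 0.0852
top [351. 204.] z 0.038 c [ 0.6551 -0.0834] size [0.067 0.01 ] long 89.1 short rad -0.016
top [484. 238.] z 0.016 c [ 0.5886 -0.3907] size [0.039 0.062] long 138.0 short rad 0.838
top [482. 288.] z 0.038 c [ 0.4751 -0.3833] size [0.042 0.041] long 49.0 short rad -0.716
scene [186. 210.] z 0.038 c [ 0.4786 -0.3831] size [0.042 0.04 ] long 46.8 short rad -0.755
scene [169. 250.] z 0.016 c [ 0.594 -0.39 ] size [0.042 0.059] long 137.4 short rad 0.827
at [0.5592 0.242  0.318 ] yaw 0.939 j6 -0.59 w 0.0856 t 15.75 F [-0.3  0.2 -0.1]
shift [-0.3014 -0.5542  0.1166] turn [0.006 0.007 0.019] alt [-0.01   0.01  -3.123] rows 11.08336637648498
```

View pics/w6.png

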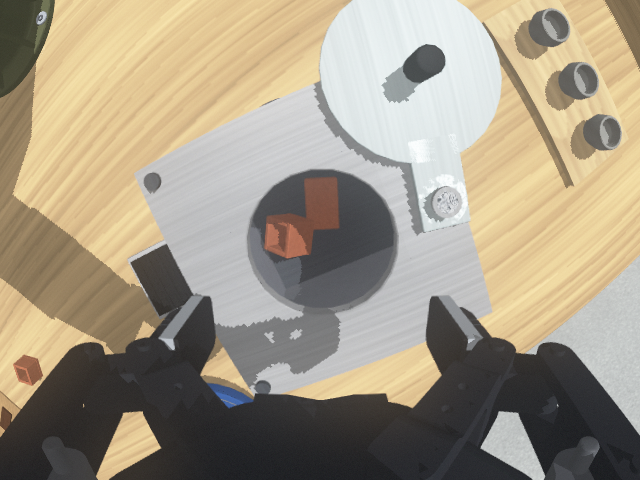

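```bash

python3 -m creep '[{"ax":0,"ay":0,"az":0.06,"dx":-0.023,"dy":-0.043,"dz":0,"hand":1},{"ax":0,"ay":0,"az":0.06,"dx":-0.046,"dy":-0.086,"dz":0,"hand":1},{"ax":0,"ay":0,"az":0.06,"dx":-0.07,"dy":-0.13,"dz":0,"hand":1},{"ax":0,"ay":0,"az":0.06,"dx":-0.094,"dy":-0.173,"dz":0.0,"hand":1},{"ax":0,"ay":0,"az":0.06,"dx":-0.117,"dy":-0.216,"dz":0.01,"hand":1}]' >/dev/null
python3 -m creep '[{"ax":0,"ay":0,"az":0,"dx":-0.023,"dy":-0.043,"dz":0.02,"hand":1},{"ax":0,"ay":0,"az":0,"dx":-0.046,"dy":-0.086,"dz":0.04,"hand":1},{"ax":0,"ay":0,"az":0,"dx":-0.07,"dy":-0.13,"dz":0.06,"hand":1},{"ax":0,"ay":0,"az":0,"dx":-0.094,"dy":-0.173,"dz":0.09,"hand":1},{"ax":0,"ay":0,"az":0,"dx":-0.117,"dy":-0.216,"dz":0.11,"hand":1}]'
python3 - <<'E'
from h import *
go([.4765,-.3832,.2],.86)
E
```

```text
time: 16.75
tcp_pos: [0.4815, -0.2265, 0.2039]
eef_rot: [[-0.77, 0.638, 0.009], [0.638, 0.77, 0.002], [-0.006, 0.007, -1.0]]
force: [0.8, 0.2, 0.1]
width: 0.0856
at [ 0.4815 -0.2265  0.2039] yaw 0.879 j6 -1.39 w 0.0856 t 16.75 F [0.8 0.2 0.1]
shift [-0.0961 -0.1239  0.0037] turn [0.007 0.006 0.019] alt [-0.01   0.011 -3.123] rows 2.4772940999852464
```

```bash

python3 -m creep '[{"ax":0.005,"ay":0.005,"az":0,"dx":-0.03,"dy":-0.04,"dz":0.0,"hand":1},{"ax":0.005,"ay":0.005,"az":0,"dx":-0.06,"dy":-0.077,"dz":0.004,"hand":1},{"ax":0.005,"ay":0.005,"az":0,"dx":-0.085,"dy":-0.11,"dz":0.004,"hand":1},{"ax":0.005,"ay":0.005,"az":0,"dx":-0.096,"dy":-0.124,"dz":0.004,"hand":1},{"ax":0.005,"ay":0.005,"az":0,"dx":-0.096,"dy":-0.124,"dz":0.004,"hand":1}]' > /dev/null
python3 wf.py .4765 -.3832 .038 pics/w7.png
```

```text
((0.4755553901195526, -0.38322609663009644), (0.039848752319812775, 0.03984282538294792), 50.06354522705078) 1268 0.03767139228113598 rad 0.8737736994331283
at [ 0.4757 -0.3837  0.1984] yaw 0.877 j6 -1.62 w 0.0856 t 17.3 F [-0.1 -0.1  0.2]
shift [ 0.0003 -0.0002  0.1924] turn [ 0.002 -0.001  0.003] alt [ 1.000e-03  4.000e-03 -3.138e+00] rows 3.8488242971948186
at [ 0.4757 -0.3837  0.1984] yaw 0.877 j6 -1.62 w 0.0856 t 17.3 F [-0.1 -0.1  0.2]
shift [ 0.0003 -0.0002  0.1924] turn [ 2.000e-03  1.000e-03 -1.567e+00] alt [ 1.000e-03 -2.000e-03  1.574e+00] rows 3.8488242971948186
```

View pics/w7.png

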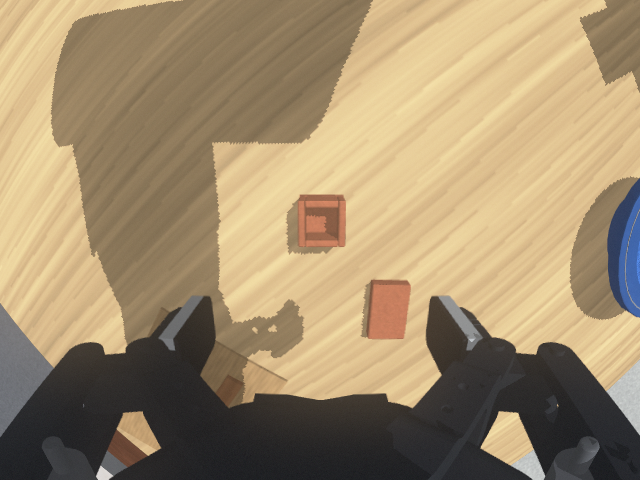

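```bash

python3 -m creep '[{"ax":0,"ay":0,"az":0,"dx":0,"dy":0,"dz":0.05,"hand":0.7},{"ax":0,"ay":0,"az":0,"dx":0,"dy":0,"dz":0.1,"hand":0.7},{"ax":0,"ay":0,"az":0,"dx":0,"dy":0,"dz":0.145,"hand":0.7},{"ax":0,"ay":0,"az":0,"dx":0,"dy":0,"dz":0.175,"hand":0.7},{"ax":0,"ay":0,"az":0,"dx":0,"dy":0,"dz":0.186,"hand":0.7}]' 40
python3 -m creep '[{"ax":0,"ay":0,"az":0,"dx":0,"dy":0,"dz":0.001,"hand":0.7},{"ax":0,"ay":0,"az":0,"dx":0,"dy":0,"dz":0.001,"hand":-1},{"ax":0,"ay":0,"az":0,"dx":0,"dy":0,"dz":0.001,"hand":-1},{"ax":0,"ay":0,"az":0,"dx":0,"dy":0,"dz":0.001,"hand":-1},{"ax":0,"ay":0,"az":0,"dx":0,"dy":0,"dz":0.001,"hand":-1}]' 50
python3 -m creep '[{"ax":0,"ay":0,"az":0,"dx":0,"dy":0,"dz":0,"hand":-1},{"ax":0,"ay":0,"az":0,"dx":0,"dy":0,"dz":-0.04,"hand":-1},{"ax":0,"ay":0,"az":0,"dx":0,"dy":0,"dz":-0.09,"hand":-1},{"ax":0,"ay":0,"az":0,"dx":0,"dy":0,"dz":-0.14,"hand":-1},{"ax":0,"ay":0,"az":0,"dx":0,"dy":0,"dz":-0.19,"hand":-1}]'
python3 -c "
from h import *
go([.5593,.242,.30])"
```

```text
time: 17.8
tcp_pos: [0.4749, -0.3809, 0.0092]
eef_rot: [[-0.77, 0.638, -0.003], [0.638, 0.77, 0.006], [0.006, 0.003, -1.0]]
force: [0.0, 0.1, -0.2]
width: 0.0726
time: 18.3
tcp_pos: [0.4758, -0.3815, 0.0102]
eef_rot: [[-0.77, 0.638, -0.0], [0.638, 0.77, 0.004], [0.003, 0.003, -1.0]]
force: [0.5, 1.1, 8.6]
width: 0.0392
time: 18.8
tcp_pos: [0.4755, -0.382, 0.2029]
eef_rot: [[-0.77, 0.638, 0.0], [0.638, 0.77, 0.003], [0.002, 0.003, -1.0]]
force: [0.8, -0.2, -2.1]
width: 0.039
at [ 0.4755 -0.382   0.2029] yaw 0.878 j6 -1.62 w 0.039 t 18.8 F [ 0.8 -0.2 -2.1]
shift [ 0.3341  0.534  -0.0951] turn [ 0.003 -0.002  0.   ] alt [ 0.003 -0.002  0.   ] rows 10.68057273990061
```

```bash

python3 -m creep '[{"ax":0,"ay":0,"az":0,"dx":0.026,"dy":0.041,"dz":-0.02,"hand":-1},{"ax":0,"ay":0,"az":0,"dx":0.052,"dy":0.082,"dz":-0.04,"hand":-1},{"ax":0,"ay":0,"az":0,"dx":0.078,"dy":0.124,"dz":-0.06,"hand":-1},{"ax":0,"ay":0,"az":0,"dx":0.104,"dy":0.166,"dz":-0.08,"hand":-1},{"ax":0,"ay":0,"az":0,"dx":0.13,"dy":0.208,"dz":-0.1,"hand":-1}]'
python3 -m creep '[{"ax":0,"ay":0,"az":0,"dx":0.026,"dy":0.041,"dz":0,"hand":-1},{"ax":0,"ay":0,"az":0,"dx":0.052,"dy":0.082,"dz":0,"hand":-1},{"ax":0,"ay":0,"az":0,"dx":0.078,"dy":0.124,"dz":0,"hand":-1},{"ax":0,"ay":0,"az":0,"dx":0.104,"dy":0.166,"dz":0,"hand":-1},{"ax":0,"ay":0,"az":0,"dx":0.13,"dy":0.208,"dz":0,"hand":-1}]'
python3 -c "
from h import *
go([.5593,.242,.235])"
```

```text
time: 19.3
tcp_pos: [0.5058, -0.1522, 0.2989]
eef_rot: [[-0.769, 0.639, 0.001], [0.639, 0.769, 0.003], [0.001, 0.003, -1.0]]
force: [0.6, -0.7, -0.3]
width: 0.0395
time: 19.8
tcp_pos: [0.5384, 0.0929, 0.3004]
eef_rot: [[-0.769, 0.639, 0.002], [0.639, 0.769, 0.003], [0.0, 0.004, -1.0]]
force: [0.7, 0.4, -1.5]
width: 0.0391
at [0.5384 0.0929 0.3004] yaw 0.878 j6 -0.78 w 0.0391 t 19.8 F [ 0.7  0.4 -1.5]
shift [0.0792 0.1278 0.0659] turn [ 0.004 -0.     0.   ] alt [ 0.004 -0.     0.   ] rows 2.5563412582512917
```

```bash

python3 -m creep '[{"ax":0,"ay":0,"az":0,"dx":0.026,"dy":0.041,"dz":0,"hand":-1},{"ax":0,"ay":0,"az":0,"dx":0.05,"dy":0.08,"dz":0,"hand":-1},{"ax":0,"ay":0,"az":0,"dx":0.072,"dy":0.115,"dz":0.0,"hand":-1},{"ax":0,"ay":0,"az":0,"dx":0.079,"dy":0.128,"dz":0.01,"hand":-1},{"ax":0,"ay":0,"az":0,"dx":0.079,"dy":0.128,"dz":0.035,"hand":-1}]'
python3 -m creep '[{"ax":0,"ay":0,"az":0,"dx":0,"dy":0,"dz":0.02,"hand":-1},{"ax":0,"ay":0,"az":0,"dx":0,"dy":0,"dz":0.025,"hand":-1},{"ax":0,"ay":0,"az":0,"dx":0,"dy":0,"dz":0.025,"hand":-1}]'
python3 -c "
from h import *
go([.5593,.242,.235])"
```

```text
time: 20.3
tcp_pos: [0.5598, 0.244, 0.2671]
eef_rot: [[-0.771, 0.637, 0.006], [0.637, 0.771, 0.004], [-0.002, 0.007, -1.0]]
force: [0.2, -0.3, -1.5]
width: 0.0394
time: 20.6
tcp_pos: [0.5599, 0.2436, 0.2419]
eef_rot: [[-0.771, 0.637, 0.005], [0.637, 0.771, 0.004], [-0.001, 0.006, -1.0]]
force: [0.6, -0.5, -0.5]
width: 0.0393
at [0.5599 0.2436 0.2419] yaw 0.88 j6 -0.53 w 0.0393 t 20.6 F [ 0.6 -0.5 -0.5]
shift [-0.0006 -0.0016  0.0069] turn [ 0.006  0.001 -0.   ] alt [ 0.006  0.001 -0.   ] rows 0.1382492687773808
```

```bash

python3 -m creep '[{"ax":0,"ay":0,"az":0,"dx":0,"dy":0,"dz":0,"hand":1},{"ax":0,"ay":0,"az":0,"dx":0,"dy":0,"dz":0,"hand":1},{"ax":0,"ay":0,"az":0,"dx":0,"dy":0,"dz":0,"hand":1},{"ax":0,"ay":0,"az":0,"dx":0,"dy":0,"dz":-0.04,"hand":1},{"ax":0,"ay":0,"az":0,"dx":0,"dy":0,"dz":-0.08,"hand":1}]'
python3 - <<'E'
from h import *
s=wcam(); cv2.imwrite('pics/w8.png',s['image'])
E
python3 find.py; python3 -c "
from h import *
go([.591,-.3905,.2],.845)"
```

```text
time: 21.1
tcp_pos: [0.5592, 0.2431, 0.3228]
eef_rot: [[-0.771, 0.637, 0.003], [0.637, 0.771, 0.003], [-0.001, 0.005, -1.0]]
force: [0.4, -0.3, -0.2]
width: 0.0854
top [352. 204.] z 0.038 c [ 0.6546 -0.0901] size [0.08  0.011] long 89.9 short rad -0.002
top [484. 238.] z 0.016 c [ 0.5888 -0.3909] size [0.039 0.061] long 138.0 short rad 0.838
scene [169. 250.] z 0.016 c [ 0.5943 -0.3898] size [0.043 0.06 ] long 137.4 short rad 0.828
at [0.5601 0.2434 0.3252] yaw 0.88 j6 -0.53 w 0.0851 t 21.25 F [ 0.  -0.3 -0.1]
shift [-0.4274 -0.4701  0.1218] turn [0.011 0.004 0.035] alt [-0.006  0.017 -3.107] rows 9.402056852529054
```

View pics/w8.png

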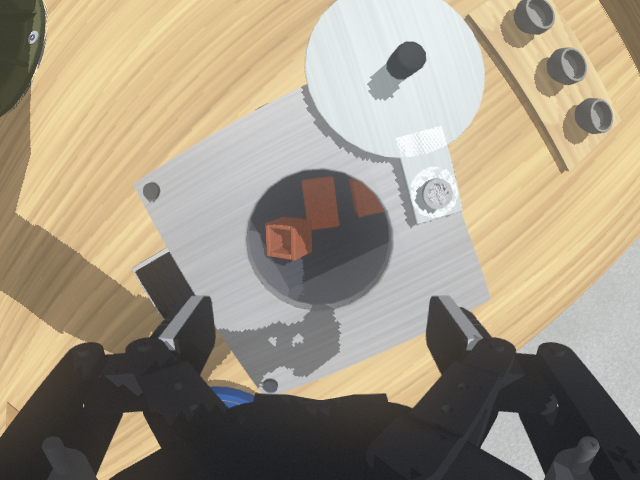

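```bash

python3 -m creep '[{"ax":0,"ay":0,"az":0.04,"dx":-0.03,"dy":-0.033,"dz":0,"hand":1},{"ax":0,"ay":0,"az":0.04,"dx":-0.062,"dy":-0.069,"dz":0,"hand":1},{"ax":0,"ay":0,"az":0.04,"dx":-0.094,"dy":-0.104,"dz":0,"hand":1},{"ax":0,"ay":0,"az":0.04,"dx":-0.127,"dy":-0.14,"dz":0.0,"hand":1},{"ax":0,"ay":0,"az":0.04,"dx":-0.16,"dy":-0.176,"dz":0.01,"hand":1}]' >/dev/null
python3 -m creep '[{"ax":0,"ay":0,"az":0,"dx":-0.033,"dy":-0.036,"dz":0.02,"hand":1},{"ax":0,"ay":0,"az":0,"dx":-0.066,"dy":-0.072,"dz":0.04,"hand":1},{"ax":0,"ay":0,"az":0,"dx":-0.099,"dy":-0.108,"dz":0.06,"hand":1},{"ax":0,"ay":0,"az":0,"dx":-0.132,"dy":-0.144,"dz":0.09,"hand":1},{"ax":0,"ay":0,"az":0,"dx":-0.165,"dy":-0.18,"dz":0.11,"hand":1}]'
python3 - <<'E'
from h import *
go([.591,-.3905,.2],.84)
E
```

```text
time: 22.25
tcp_pos: [0.574, -0.2231, 0.2091]
eef_rot: [[-0.745, 0.667, 0.01], [0.668, 0.745, 0.006], [-0.003, 0.012, -1.0]]
force: [2.0, 1.1, -0.0]
width: 0.0853
at [ 0.574  -0.2231  0.2091] yaw 0.84 j6 -1.28 w 0.0853 t 22.25 F [ 2.   1.1 -0. ]
shift [-0.1244 -0.1135  0.0082] turn [ 0.012  0.003 -0.   ] alt [ 0.005 -0.018  3.141] rows 2.48724212348615
```

```bash

python3 -m creep '[{"ax":0.01,"ay":0.003,"az":0,"dx":-0.035,"dy":-0.032,"dz":0.0,"hand":1},{"ax":0.01,"ay":0.003,"az":0,"dx":-0.07,"dy":-0.063,"dz":0.008,"hand":1},{"ax":0.01,"ay":0.003,"az":0,"dx":-0.105,"dy":-0.095,"dz":0.008,"hand":1},{"ax":0.01,"ay":0.003,"az":0,"dx":-0.124,"dy":-0.1135,"dz":0.008,"hand":1},{"ax":0.01,"ay":0.003,"az":0,"dx":-0.124,"dy":-0.1135,"dz":0.008,"hand":1}]' > /dev/null
python3 wf.py .591 -.3905 .016 pics/w9.png
```

```text
((0.5894253849983215, -0.39199718832969666), (0.03796050697565079, 0.05907822027802467), 48.39927673339844) 2769 0.016183271946336935 rad 0.8447267345816886
at [ 0.5899 -0.3916  0.1984] yaw 0.838 j6 -1.48 w 0.0851 t 22.8 F [ 0.  0. -0.]
shift [-0.0002 -0.0009  0.1924] turn [ 0.001 -0.002 -0.007] alt [-3.000e-03 -2.000e-03  3.135e+00] rows 3.8484860249390707
at [ 0.5899 -0.3916  0.1984] yaw 0.838 j6 -1.48 w 0.0851 t 22.8 F [ 0.  0. -0.]
shift [-0.0002 -0.0009  0.1924] turn [-0.    -0.002  1.564] alt [ 0.002 -0.    -1.578] rows 3.8484860249390707
```

View pics/w9.png

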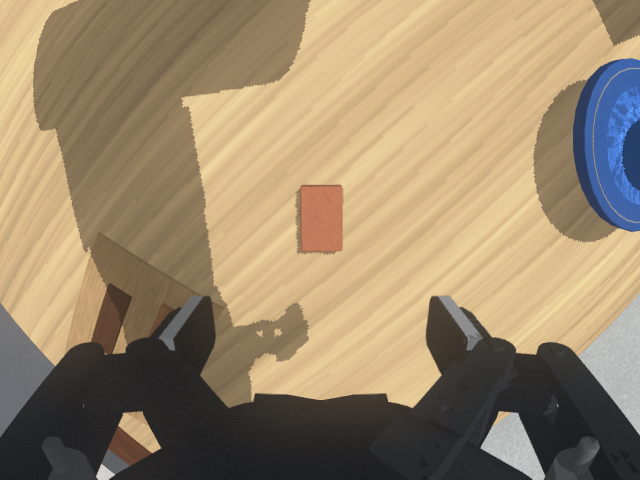

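Tile centred at (321,219), aligned with the jaws. Descend and grip.

```bash

python3 -m creep '[{"ax":0,"ay":0,"az":0,"dx":0,"dy":-0.001,"dz":0.05,"hand":0.7},{"ax":0,"ay":0,"az":0,"dx":0,"dy":-0.001,"dz":0.1,"hand":0.7},{"ax":0,"ay":0,"az":0,"dx":0,"dy":-0.001,"dz":0.145,"hand":0.7},{"ax":0,"ay":0,"az":0,"dx":0,"dy":-0.001,"dz":0.17,"hand":0.7},{"ax":0,"ay":0,"az":0,"dx":0,"dy":-0.001,"dz":0.182,"hand":0.7}]' 40
python3 -c "
from h import *
go([.5894,-.392,.007],.845)"
```

```text
time: 23.3
tcp_pos: [0.5883, -0.3898, 0.0133]
eef_rot: [[-0.744, 0.668, -0.004], [0.668, 0.744, 0.005], [0.006, 0.001, -1.0]]
force: [-0.3, -0.1, 0.5]
width: 0.0728
at [ 0.5883 -0.3898  0.0133] yaw 0.839 j6 -1.48 w 0.0728 t 23.3 F [-0.3 -0.1  0.5]
shift [-0.0023 -0.0009  0.0062] turn [ 0.001 -0.006 -0.006] alt [-1.000e-02 -2.000e-03  3.135e+00] rows 0.12479308373709573
```

```bash

python3 -m creep '[{"ax":0,"ay":0,"az":0,"dx":-0.001,"dy":-0.0005,"dz":0.006,"hand":0.7},{"ax":0,"ay":0,"az":0,"dx":-0.001,"dy":-0.0005,"dz":0.006,"hand":-1},{"ax":0,"ay":0,"az":0,"dx":-0.001,"dy":-0.0005,"dz":0.006,"hand":-1},{"ax":0,"ay":0,"az":0,"dx":-0.001,"dy":-0.0005,"dz":0.006,"hand":-1},{"ax":0,"ay":0,"az":0,"dx":-0.001,"dy":-0.0005,"dz":0.006,"hand":-1}]' 50
python3 -m creep '[{"ax":0,"ay":0,"az":0,"dx":0,"dy":0,"dz":0,"hand":-1},{"ax":0,"ay":0,"az":0,"dx":0,"dy":0,"dz":-0.04,"hand":-1},{"ax":0,"ay":0,"az":0,"dx":0,"dy":0,"dz":-0.09,"hand":-1},{"ax":0,"ay":0,"az":0,"dx":0,"dy":0,"dz":-0.14,"hand":-1},{"ax":0,"ay":0,"az":0,"dx":0,"dy":0,"dz":-0.19,"hand":-1}]'
python3 -c "
from h import *
go([.5593,.242,.30])"
```

```text
time: 23.8
tcp_pos: [0.5896, -0.3913, 0.0093]
eef_rot: [[-0.744, 0.668, -0.001], [0.668, 0.744, 0.003], [0.003, 0.002, -1.0]]
force: [-0.5, 0.8, 7.2]
width: 0.0362
time: 24.3
tcp_pos: [0.5895, -0.3918, 0.2018]
eef_rot: [[-0.744, 0.668, -0.001], [0.668, 0.744, 0.003], [0.003, 0.002, -1.0]]
force: [0.7, -0.5, -0.8]
width: 0.036
at [ 0.5895 -0.3918  0.2018] yaw 0.839 j6 -1.48 w 0.036 t 24.3 F [ 0.7 -0.5 -0.8]
shift [ 0.4463  0.4514 -0.0962] turn [ 0.002 -0.003  0.   ] alt [ 0.002 -0.003  0.   ] rows 9.028401816043079
```

```bash

python3 -m creep '[{"ax":0,"ay":0,"az":0,"dx":0.033,"dy":0.034,"dz":-0.02,"hand":-1},{"ax":0,"ay":0,"az":0,"dx":0.066,"dy":0.067,"dz":-0.04,"hand":-1},{"ax":0,"ay":0,"az":0,"dx":0.1,"dy":0.101,"dz":-0.06,"hand":-1},{"ax":0,"ay":0,"az":0,"dx":0.134,"dy":0.135,"dz":-0.08,"hand":-1},{"ax":0,"ay":0,"az":0,"dx":0.168,"dy":0.17,"dz":-0.1,"hand":-1}]'
python3 -m creep '[{"ax":0,"ay":0,"az":0,"dx":0.033,"dy":0.034,"dz":0,"hand":-1},{"ax":0,"ay":0,"az":0,"dx":0.066,"dy":0.067,"dz":0,"hand":-1},{"ax":0,"ay":0,"az":0,"dx":0.1,"dy":0.101,"dz":0,"hand":-1},{"ax":0,"ay":0,"az":0,"dx":0.134,"dy":0.135,"dz":0,"hand":-1},{"ax":0,"ay":0,"az":0,"dx":0.168,"dy":0.17,"dz":0,"hand":-1}]'
python3 -c "
from h import *
go([.5593,.242,.232])"
```

```text
time: 24.8
tcp_pos: [0.578, -0.1611, 0.2999]
eef_rot: [[-0.744, 0.669, -0.0], [0.669, 0.744, 0.003], [0.002, 0.002, -1.0]]
force: [1.0, 0.6, -0.3]
width: 0.036
time: 25.3
tcp_pos: [0.5661, 0.0795, 0.3012]
eef_rot: [[-0.743, 0.669, 0.001], [0.669, 0.743, 0.003], [0.001, 0.002, -1.0]]
force: [1.5, -0.5, -0.8]
width: 0.036
at [0.5661 0.0795 0.3012] yaw 0.838 j6 -0.76 w 0.036 t 25.3 F [ 1.5 -0.5 -0.8]
shift [0.1137 0.1161 0.0696] turn [ 0.002 -0.001  0.   ] alt [ 0.002 -0.001  0.   ] rows 2.322139003727182
```

```bash

python3 -m creep '[{"ax":0,"ay":0,"az":0,"dx":0.033,"dy":0.034,"dz":0,"hand":-1},{"ax":0,"ay":0,"az":0,"dx":0.066,"dy":0.067,"dz":0,"hand":-1},{"ax":0,"ay":0,"az":0,"dx":0.1,"dy":0.102,"dz":0.0,"hand":-1},{"ax":0,"ay":0,"az":0,"dx":0.113,"dy":0.116,"dz":0.01,"hand":-1},{"ax":0,"ay":0,"az":0,"dx":0.113,"dy":0.116,"dz":0.035,"hand":-1}]'
python3 -m creep '[{"ax":0,"ay":0,"az":0,"dx":0,"dy":-0.001,"dz":0.02,"hand":-1},{"ax":0,"ay":0,"az":0,"dx":0,"dy":-0.001,"dz":0.03,"hand":-1},{"ax":0,"ay":0,"az":0,"dx":0,"dy":-0.001,"dz":0.03,"hand":-1}]'
python3 -c "
from h import *
go([.5593,.242,.235])"
```

```text
time: 25.8
tcp_pos: [0.5596, 0.2444, 0.2682]
eef_rot: [[-0.746, 0.666, 0.004], [0.666, 0.746, 0.004], [-0.0, 0.006, -1.0]]
force: [0.7, -0.1, -0.5]
width: 0.0362
time: 26.1
tcp_pos: [0.5588, 0.2435, 0.2374]
eef_rot: [[-0.746, 0.666, 0.003], [0.666, 0.746, 0.004], [0.0, 0.005, -1.0]]
force: [-0.1, 0.1, -0.5]
width: 0.0364
at [0.5588 0.2435 0.2374] yaw 0.841 j6 -0.49 w 0.0364 t 26.1 F [-0.1  0.1 -0.5]
shift [-0.0014 -0.0008  0.0024] turn [ 0.005 -0.     0.   ] alt [ 0.005 -0.     0.   ] rows 0.04731315897684252
```

```bash

python3 -m creep '[{"ax":0,"ay":0,"az":0,"dx":0,"dy":0,"dz":0,"hand":1},{"ax":0,"ay":0,"az":0,"dx":0,"dy":0,"dz":0,"hand":1},{"ax":0,"ay":0,"az":0,"dx":0,"dy":0,"dz":0,"hand":1},{"ax":0,"ay":0,"az":0,"dx":0,"dy":0,"dz":-0.04,"hand":1},{"ax":0,"ay":0,"az":0,"dx":0,"dy":0,"dz":-0.1,"hand":1}]'
python3 - <<'E'
from h import *
s=wcam(); cv2.imwrite('pics/w10.png',s['image'])
s=cam('scene'); cv2.imwrite('pics/s10.png',s['image'])
E

```

```text
time: 26.6
tcp_pos: [0.558, 0.2429, 0.3273]
eef_rot: [[-0.745, 0.667, -0.001], [0.667, 0.745, 0.003], [0.002, 0.002, -1.0]]
force: [1.0, 0.1, 0.1]
width: 0.0855
```

View pics/w10.png

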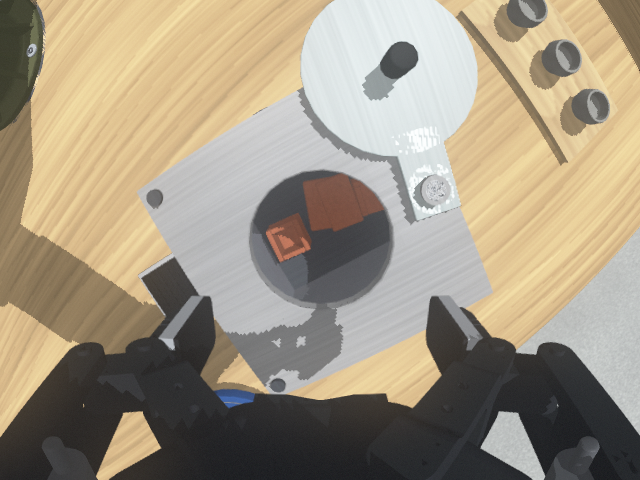

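View pics/s10.png

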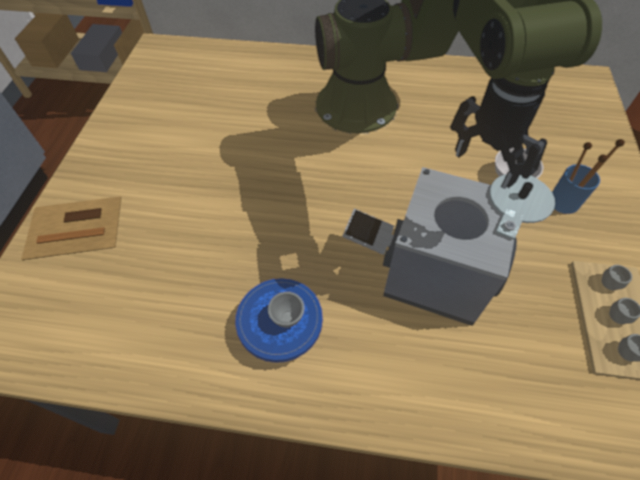

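```bash

python3 - <<'E'
from h import *
s=wcam(); W=wxyz(s)
m=(W[...,2]>.258)&(W[...,2]<.27)&(np.hypot(W[...,0]-.5,W[...,1]-.356)<.03); m[330:]=0
k=W[m].mean(0); print(k,m.sum())
go([k[0],k[1],.32],2.0)
E
```

```text
[0.50026078 0.35662804 0.26301763] 688
at [0.5592 0.2434 0.3315] yaw 0.841 j6 -0.49 w 0.0853 t 26.75 F [-0.7  0.4 -1.5]
shift [0.1195 0.045  0.0116] turn [ 0.008  0.009 -1.159] alt [ 0.01  -0.009  1.983] rows 2.389373875494998
```

```bash

python3 -m creep '[{"ax":0,"ay":0,"az":-1.159,"dx":0.04,"dy":0.015,"dz":0,"hand":0.4},{"ax":0,"ay":0,"az":-1.159,"dx":0.08,"dy":0.03,"dz":0,"hand":0.4},{"ax":0,"ay":0,"az":-1.159,"dx":0.11,"dy":0.04,"dz":0,"hand":0.4},{"ax":0,"ay":0,"az":-1.159,"dx":0.1195,"dy":0.045,"dz":0,"hand":0.4},{"ax":0,"ay":0,"az":-1.159,"dx":0.1195,"dy":0.045,"dz":0.01,"hand":0.4}]'
python3 -m creep '[{"ax":0,"ay":0,"az":-0.42,"dx":0,"dy":0,"dz":0,"hand":0.4},{"ax":0,"ay":0,"az":-0.42,"dx":0,"dy":0,"dz":0,"hand":0.4},{"ax":0,"ay":0,"az":-0.42,"dx":0,"dy":0,"dz":0,"hand":0.4}]'
python3 - <<'E'
from h import *
go([.5002,.3564,.243],2.0)
E
```

```text
time: 27.25
tcp_pos: [0.4994, 0.3583, 0.3219]
eef_rot: [[-1.0, -0.029, 0.008], [-0.029, 1.0, 0.005], [-0.009, 0.005, -1.0]]
force: [0.2, -0.6, 1.0]
width: 0.0597
time: 27.55
tcp_pos: [0.4992, 0.3582, 0.3211]
eef_rot: [[-0.898, -0.44, 0.008], [-0.44, 0.898, 0.005], [-0.009, 0.001, -1.0]]
force: [0.3, -0.1, 1.3]
width: 0.0593
at [0.4992 0.3582 0.3211] yaw 2.026 j6 -1.46 w 0.0593 t 27.55 F [ 0.3 -0.1  1.3]
shift [ 0.0006 -0.0021  0.0781] turn [0.001 0.009 0.026] alt [-1.400e-02  2.000e-03 -3.116e+00] rows 1.5619056629681127
```

```bash

python3 -m creep '[{"ax":0,"ay":0.008,"az":0,"dx":0.0006,"dy":-0.002,"dz":0.035,"hand":0.4},{"ax":0,"ay":0.008,"az":0,"dx":0.0006,"dy":-0.002,"dz":0.06,"hand":0.4},{"ax":0,"ay":0.008,"az":0,"dx":0.0006,"dy":-0.002,"dz":0.073,"hand":0.4},{"ax":0,"ay":0.008,"az":0,"dx":0.0006,"dy":-0.002,"dz":0.076,"hand":0.4},{"ax":0,"ay":0.008,"az":0,"dx":0.0006,"dy":-0.002,"dz":0.076,"hand":0.4}]'
python3 -m creep '[{"ax":0,"ay":0,"az":0,"dx":0,"dy":0,"dz":0,"hand":-1},{"ax":0,"ay":0,"az":0,"dx":0,"dy":0,"dz":0,"hand":-1},{"ax":0,"ay":0,"az":0,"dx":0,"dy":0,"dz":0,"hand":-1},{"ax":0,"ay":0,"az":0,"dx":0,"dy":0,"dz":0,"hand":-1},{"ax":0,"ay":0,"az":0,"dx":0,"dy":0,"dz":0,"hand":-1}]' 25
cat > arc.py <<'E'
from h import *
import sys
pin=np.array([.579,.3246])
st=readout.get_state(); k=st['tcp_pos'][:2]; d=k-pin; r=np.hypot(*d); print(k,r,'theta',np.arctan2(-d[0],-d[1])-.2283,st['width'],st['tcp_pos'][2])
for th in map(float,sys.argv[1:]):
    ph=th+.2283; t=pin+r*np.array([-np.sin(ph),-np.cos(ph)])
    print(th,(st['eef_rot'].T@(np.r_[t,st['tcp_pos'][2]]-st['tcp_pos'])).round(4), t.round(3))
E
python3 arc.py 1.5 1.3 1.1 .9 .7
```

```text
time: 28.05
tcp_pos: [0.5003, 0.3567, 0.2456]
eef_rot: [[-0.898, -0.44, 0.001], [-0.44, 0.898, 0.002], [-0.001, 0.001, -1.0]]
force: [0.5, -0.3, -0.1]
width: 0.0593
time: 28.55
tcp_pos: [0.5005, 0.3568, 0.2464]
eef_rot: [[-0.898, -0.44, 0.002], [-0.44, 0.898, 0.002], [-0.003, 0.001, -1.0]]
force: [-0.6, -1.3, 6.6]
width: 0.0164
[0.50046223 0.35677287] 0.08487211254650681 theta 1.7312924781987453 0.016394951411131464 0.24644103644827142
1.5 [ 0.013  -0.0146 -0.0001] [0.495 0.338]
1.3 [ 0.0214 -0.0294 -0.0001] [0.494 0.321]
1.1 [ 0.0266 -0.0455 -0.0001] [0.497 0.304]
0.9 [ 0.0285 -0.0623 -0.0002] [0.502 0.288]
0.7 [ 0.027  -0.0792 -0.0002] [0.511 0.274]
```

```bash

python3 -m creep '[{"ax":0,"ay":0,"az":0,"dx":0.013,"dy":-0.0145,"dz":0,"hand":-1},{"ax":0,"ay":0,"az":0,"dx":0.0215,"dy":-0.0295,"dz":0,"hand":-1},{"ax":0,"ay":0,"az":0,"dx":0.0265,"dy":-0.0455,"dz":0,"hand":-1},{"ax":0,"ay":0,"az":0,"dx":0.0285,"dy":-0.0625,"dz":0,"hand":-1},{"ax":0,"ay":0,"az":0,"dx":0.027,"dy":-0.079,"dz":0,"hand":-1}]'
python3 arc.py .55 .4 .25 .1 0 -.02
```

```text
time: 29.05
tcp_pos: [0.5102, 0.2739, 0.2464]
eef_rot: [[-0.898, -0.441, 0.0], [-0.441, 0.898, 0.003], [-0.002, 0.002, -1.0]]
force: [-8.4, 0.6, 2.2]
width: 0.0166
[0.51017987 0.27391819] 0.08546844637575746 theta 0.7077310869890123 0.01661369492633692 0.24639032153257345
0.55 [-0.0034 -0.013  -0.    ] [0.519 0.264]
0.4 [-0.0085 -0.0248 -0.    ] [0.529 0.255]
0.25 [-0.0154 -0.0356 -0.0001] [0.54  0.249]
0.1 [-0.0237 -0.0453 -0.0001] [0.551 0.244]
0.0 [-0.0301 -0.051  -0.0001] [0.56  0.241]
-0.02 [-0.0314 -0.0521 -0.0001] [0.561 0.241]
```

```bash

python3 -m creep '[{"ax":0,"ay":0,"az":0,"dx":-0.0035,"dy":-0.013,"dz":0,"hand":-1},{"ax":0,"ay":0,"az":0,"dx":-0.0085,"dy":-0.0245,"dz":0,"hand":-1},{"ax":0,"ay":0,"az":0,"dx":-0.0155,"dy":-0.0355,"dz":0,"hand":-1},{"ax":0,"ay":0,"az":0,"dx":-0.0235,"dy":-0.045,"dz":0,"hand":-1},{"ax":0,"ay":0,"az":0,"dx":-0.030,"dy":-0.0505,"dz":0,"hand":-1}]'
python3 arc.py  0 -.02
```

```text
time: 29.55
tcp_pos: [0.5595, 0.2419, 0.2464]
eef_rot: [[-0.898, -0.441, -0.0], [-0.441, 0.898, 0.004], [-0.001, 0.003, -1.0]]
force: [-3.8, 5.9, 1.6]
width: 0.0167
[0.55949954 0.24193786] 0.08493113111297493 theta 0.00336993339310529 0.01665986820705352 0.24635961972224424
0.0 [-0.0002 -0.0002 -0.    ] [0.56  0.242]
-0.02 [-0.0015 -0.0012 -0.    ] [0.561 0.242]
```

Cover over the port; release, rise, and look.

```bash

python3 -m creep '[{"ax":0,"ay":0,"az":0,"dx":0,"dy":0,"dz":0,"hand":0.4},{"ax":0,"ay":0,"az":0,"dx":0,"dy":0,"dz":0,"hand":0.4},{"ax":0,"ay":0,"az":0,"dx":0,"dy":0,"dz":0,"hand":0.4},{"ax":0,"ay":0,"az":0,"dx":0,"dy":0,"dz":-0.05,"hand":0.4},{"ax":0,"ay":0,"az":0,"dx":0,"dy":0,"dz":-0.12,"hand":0.4}]'
python3 - <<'E'
from h import *
s=wcam(); W=wxyz(s); cv2.imwrite('pics/w11.png',s['image'])
def g(zl,zh,c,r):
    m=(W[...,2]>zl)&(W[...,2]<zh)&(np.hypot(W[...,0]-c[0],W[...,1]-c[1])<r); m[330:]=0; return W[m].mean(0)
k=g(.258,.27,(.56,.242),.03);p=g(.235,.24,(.579,.3246),.02); print(k,p); d=(k-p)[:2]; print('theta',np.arctan2(-d[0],-d[1])-.2283)
# treadle pad region
c=np.array([.5593,.242]); ex=np.array([np.cos(.2283),-np.sin(.2283)]); ey=np.array([np.sin(.2283),np.cos(.2283)])
t=cam('top'); P=xyz(t); L=(P[...,:2]-c)@np.stack([ex,ey],1)
m=(np.abs(L[...,0])<.06)&(L[...,1]<-.105)&(L[...,1]>-.25)&(P[...,2]>.05)
q=P[m]; l=L[m]; dark=t['image'][m].max(1)<60
print('pad',l[dark].min(0),l[dark].max(0),np.median(l[dark],0),q[dark].mean(0),dark.sum(),'all',l.min(0),l.max(0),len(l))
cv2.imwrite('pics/t11.png',t['image'])
E
```

```text
time: 30.05
tcp_pos: [0.5588, 0.2415, 0.347]
eef_rot: [[-0.897, -0.441, -0.003], [-0.441, 0.897, 0.003], [0.001, 0.004, -1.0]]
force: [-0.3, -0.2, 0.4]
width: 0.0601
[0.55857354 0.24193704 0.26297267] [nan nan nan]
theta nan
pad [-0.05987421 -0.2165721 ] [ 0.051446   -0.10503924] [-0.00083605 -0.17349587] [0.52063387 0.08054906 0.10040893] 1296 all [-0.05987421 -0.22238459] [ 0.051446   -0.10503924] 2141<stdin>:4: RuntimeWarning: Mean of empty slice.
  ret = um.true_divide(
```

View pics/w11.png

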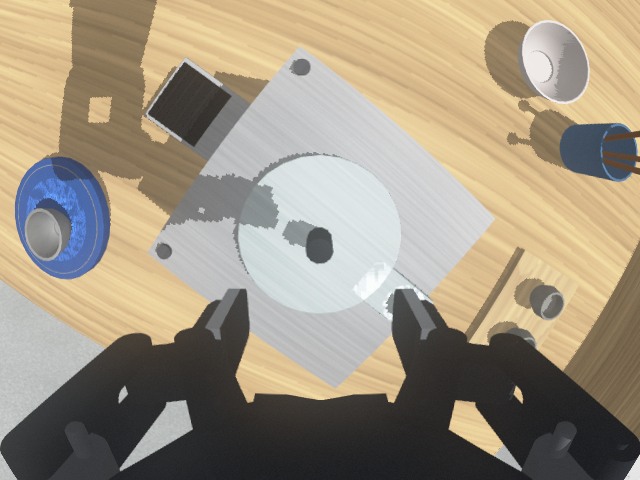

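```bash

python3 - <<'E'
from h import *
s=wcam(); W=wxyz(s)
c=np.array([.5593,.242]); ex=np.array([np.cos(.2283),-np.sin(.2283)]); ey=np.array([np.sin(.2283),np.cos(.2283)])
L=(W[...,:2]-c)@np.stack([ex,ey],1)
m=(np.abs(L[...,0])<.06)&(L[...,1]<-.125)&(L[...,1]>-.25)&(W[...,2]>.07)&(W[...,2]<.115); m[330:]=0
dark=m&(s['image'].max(2)<75)
q=W[dark];l=L[dark]
print(len(q),cv2.minAreaRect(l.astype(np.float32)),q.mean(0),np.percentile(q[:,2],[5,95]))
ctr=np.array(cv2.minAreaRect(l.astype(np.float32))[0]); w=c+ctr[0]*ex+ctr[1]*ey; print('pad world',w)
go([*w,.32],-.2283+np.pi/2); go([*w,.32],-.2283)
E
```

```text
3463 ((0.0004199296236038208, -0.18346567451953888), (0.0648040696978569, 0.07041481882333755), 89.91949462890625) [0.5174203  0.06408016 0.09538695] [0.08910872 0.10138621]
pad world [0.51818672 0.06319975]
at [0.5598 0.2419 0.3501] yaw 2.028 j6 -1.68 w 0.0597 t 30.2 F [ 0.2  0.6 -1.2]
shift [ 0.1164 -0.142   0.0289] turn [0.005 0.007 0.685] alt [-0.008  0.006 -2.456] rows 2.840976788525519
at [0.5598 0.2419 0.3501] yaw 2.028 j6 -1.68 w 0.0597 t 30.2 F [ 0.2  0.6 -1.2]
shift [ 0.1164 -0.142   0.0289] turn [-0.001  0.008 -0.886] alt [1.000e-02 1.000e-03 2.256e+00] rows 2.840976788525519
```

```bash

python3 -m creep '[{"ax":0,"ay":0,"az":2.256,"dx":0.03,"dy":-0.035,"dz":0,"hand":-1},{"ax":0,"ay":0,"az":2.256,"dx":0.06,"dy":-0.07,"dz":0,"hand":-1},{"ax":0,"ay":0,"az":2.256,"dx":0.09,"dy":-0.11,"dz":0,"hand":-1},{"ax":0,"ay":0,"az":2.256,"dx":0.1164,"dy":-0.142,"dz":0,"hand":-1},{"ax":0,"ay":0,"az":2.256,"dx":0.1164,"dy":-0.142,"dz":0,"hand":-1}]'
python3 -m creep '[{"ax":0,"ay":0,"az":1.5,"dx":0,"dy":0,"dz":0,"hand":-1},{"ax":0,"ay":0,"az":1.5,"dx":0,"dy":0,"dz":0,"hand":-1},{"ax":0,"ay":0,"az":1.5,"dx":0,"dy":0,"dz":0,"hand":-1},{"ax":0,"ay":0,"az":1.5,"dx":0,"dy":0,"dz":0,"hand":-1},{"ax":0,"ay":0,"az":1.5,"dx":0,"dy":0,"dz":0,"hand":-1}]'
python3 - <<'E'
from h import *
go([.5165,.0565,.25],-.2283)
E
```

```text
time: 30.7
tcp_pos: [0.5169, 0.0595, 0.3484]
eef_rot: [[-0.954, 0.299, 0.0], [0.299, 0.954, 0.005], [0.001, 0.005, -1.0]]
force: [1.0, 1.0, 0.4]
width: 0.0002
time: 31.2
tcp_pos: [0.5165, 0.0596, 0.3474]
eef_rot: [[-0.498, 0.867, -0.001], [0.867, 0.498, 0.005], [0.005, 0.002, -1.0]]
force: [0.5, -0.0, 1.5]
width: 0.0002
at [0.5165 0.0596 0.3474] yaw 0.521 j6 -0.48 w 0.0002 t 31.2 F [ 0.5 -0.   1.5]
shift [-0.0031 -0.0017  0.0974] turn [ 0.    -0.005  0.75 ] alt [ 0.007  0.    -2.392] rows 1.9479002474772462
```

```bash

python3 -m creep '[{"ax":0,"ay":0,"az":0.75,"dx":-0.003,"dy":-0.0017,"dz":0.03,"hand":-1},{"ax":0,"ay":0,"az":0.75,"dx":-0.003,"dy":-0.0017,"dz":0.06,"hand":-1},{"ax":0,"ay":0,"az":0.75,"dx":-0.003,"dy":-0.0017,"dz":0.1,"hand":-1},{"ax":0,"ay":0,"az":0.75,"dx":-0.003,"dy":-0.0017,"dz":0.14,"hand":-1},{"ax":0,"ay":0,"az":0.75,"dx":-0.003,"dy":-0.0017,"dz":0.19,"hand":-1}]'
python3 - <<'E'
from h import *
go([.5163,.0569,.105],-.2283)
t=cam('scene');cv2.imwrite('pics/s12.png',t['image'])
E
```

```text
time: 31.7
tcp_pos: [0.516, 0.0572, 0.1561]
eef_rot: [[0.227, 0.974, 0.001], [0.974, -0.227, 0.005], [0.005, -0.001, -1.0]]
force: [0.5, 0.1, -0.3]
width: 0.0003
at [0.516  0.0572 0.1561] yaw -0.229 j6 0.26 w 0.0003 t 31.7 F [ 0.5  0.1 -0.3]
shift [-0.0005  0.0004  0.0511] turn [-0.001 -0.005 -0.   ] alt [-8.000e-03  1.000e-03  3.141e+00] rows 1.0220715251889796
```

View pics/s12.png

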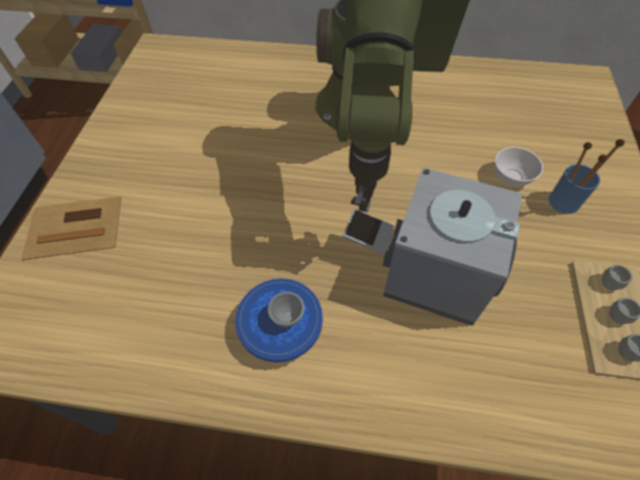

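```bash

python3 -m creep '[{"ax":0,"ay":0,"az":0,"dx":0,"dy":0,"dz":0.03,"hand":-1},{"ax":0,"ay":0,"az":0,"dx":0,"dy":0,"dz":0.045,"hand":-1},{"ax":0,"ay":0,"az":0,"dx":0,"dy":0,"dz":0.055,"hand":-1},{"ax":0,"ay":0,"az":0,"dx":0,"dy":0,"dz":0.058,"hand":-1}]'
python3 -m creep '[{"ax":0,"ay":0,"az":0,"dx":0,"dy":0,"dz":0.006,"hand":-1},{"ax":0,"ay":0,"az":0,"dx":0,"dy":0,"dz":0.012,"hand":-1},{"ax":0,"ay":0,"az":0,"dx":0,"dy":0,"dz":0.016,"hand":-1},{"ax":0,"ay":0,"az":0,"dx":0,"dy":0,"dz":0.018,"hand":-1}]'
```

```text
time: 32.15
tcp_pos: [0.5115, 0.0573, 0.0895]
eef_rot: [[0.234, 0.972, -0.013], [0.972, -0.234, 0.005], [0.001, -0.013, -1.0]]
force: [-2.5, 0.4, 4.0]
width: 0.0001
time: 32.55
tcp_pos: [0.5121, 0.0569, 0.0732]
eef_rot: [[0.233, 0.972, -0.01], [0.972, -0.233, 0.004], [0.001, -0.011, -1.0]]
force: [-3.1, -6.6, 10.6]
width: -0.0001
```

```bash

python3 -m creep '[{"ax":0,"ay":0,"az":0,"dx":0,"dy":0,"dz":0.003,"hand":-1},{"ax":0,"ay":0,"az":0,"dx":0,"dy":0,"dz":0.005,"hand":-1},{"ax":0,"ay":0,"az":0,"dx":0,"dy":0,"dz":0.006,"hand":-1}]'
python3 -m creep '[{"ax":0,"ay":0,"az":0,"dx":0,"dy":0,"dz":0.002,"hand":-1},{"ax":0,"ay":0,"az":0,"dx":0,"dy":0,"dz":0.002,"hand":-1}]'
```

```text
time: 32.85
tcp_pos: [0.5128, 0.0568, 0.0703]
eef_rot: [[0.232, 0.973, -0.008], [0.973, -0.232, 0.003], [0.001, -0.009, -1.0]]
force: [-18.3, -4.5, 36.9]
width: -0.0001
time: 33.05
tcp_pos: [0.5135, 0.0567, 0.0709]
eef_rot: [[0.231, 0.973, -0.006], [0.973, -0.231, 0.003], [0.002, -0.006, -1.0]]
force: [-9.5, -2.8, 20.0]
width: 0.0002
```

```bash

python3 -m creep '[{"ax":0,"ay":0,"az":0,"dx":0,"dy":0,"dz":0.002,"hand":-1},{"ax":0,"ay":0,"az":0,"dx":0,"dy":0,"dz":0.002,"hand":-1},{"ax":0,"ay":0,"az":0,"dx":0,"dy":0,"dz":0.002,"hand":-1},{"ax":0,"ay":0,"az":0,"dx":0,"dy":0,"dz":0.002,"hand":-1}]'
python3 - <<'E'
from h import *
t=cam('top'); P=xyz(t)
c=np.array([.5593,.242]); ex=np.array([np.cos(.2283),-np.sin(.2283)]); ey=np.array([np.sin(.2283),np.cos(.2283)])
for cn in('top','scene'):
    t=cam(cn);P=xyz(t);L=(P[...,:2]-c)@np.stack([ex,ey],1)
    m=(np.abs(L[...,0])<.04)&(L[...,1]<-.12)&(L[...,1]>-.225)&(P[...,2]>.03)&(P[...,2]<.085)
    q=P[m];l=L[m][:,1]
    a=np.polyfit(l,q[:,2],1); print(cn,len(q),'slope',np.arctan(a[0]),np.percentile(q[:,2],[5,50,95]))
    cv2.imwrite(f'pics/{cn}13.png',t['image'][150:400,80:500] if cn=='top' else t['image'][150:350,280:560])
E
python3 -m creep '[{"ax":0,"ay":0,"az":0,"dx":0,"dy":0,"dz":0.002,"hand":-1},{"ax":0,"ay":0,"az":0,"dx":0,"dy":0,"dz":0.002,"hand":-1},{"ax":0,"ay":0,"az":0,"dx":0,"dy":0,"dz":0.002,"hand":-1},{"ax":0,"ay":0,"az":0,"dx":0,"dy":0,"dz":0.002,"hand":-1}]'
```

```text
time: 33.45
tcp_pos: [0.514, 0.0567, 0.0711]
eef_rot: [[0.229, 0.973, -0.004], [0.973, -0.229, 0.003], [0.002, -0.004, -1.0]]
force: [-8.0, -1.3, 14.9]
width: -0.0001
top 30 slope 0.00407833886615748 [0.06038901 0.064539   0.06779829]
scene 1068 slope 0.06777252299406804 [0.06400262 0.07104511 0.07477246]
time: 34.0
tcp_pos: [0.5144, 0.0567, 0.0711]
eef_rot: [[0.228, 0.974, -0.002], [0.974, -0.228, 0.003], [0.003, -0.003, -1.0]]
force: [-8.0, -1.9, 13.5]
width: -0.0
```

```bash

python3 -m creep '[{"ax":0,"ay":0,"az":0,"dx":0,"dy":0,"dz":0.003,"hand":-1},{"ax":0,"ay":0,"az":0,"dx":0,"dy":0,"dz":0.004,"hand":-1},{"ax":0,"ay":0,"az":0,"dx":0,"dy":0,"dz":0.004,"hand":-1},{"ax":0,"ay":0,"az":0,"dx":0,"dy":0,"dz":0.004,"hand":-1},{"ax":0,"ay":0,"az":0,"dx":0,"dy":0,"dz":0.004,"hand":-1}]'
cat > tr.py <<'E'
from h import *
c=np.array([.5593,.242]); ex=np.array([np.cos(.2283),-np.sin(.2283)]); ey=np.array([np.sin(.2283),np.cos(.2283)])
t=cam('scene');P=xyz(t);L=(P[...,:2]-c)@np.stack([ex,ey],1)
m=(np.abs(L[...,0])<.033)&(L[...,1]<-.15)&(L[...,1]>-.215)&(P[...,2]>.05)&(P[...,2]<.12)&(t['image'].max(2)<80)
q=P[m];l=L[m]
A=np.c_[l[:,1]+.183,l[:,0],np.ones(len(l))]
for _ in range(3):
    x=np.linalg.lstsq(A,q[:,2],rcond=None)[0]; r=abs(A@x-q[:,2])<.006; A=A[r];q=q[r]
print(len(q),'slope y',x[0],'x',x[1],'z at pad',x[2])
E
python3 tr.py
```

```text
time: 34.5
tcp_pos: [0.5146, 0.0567, 0.0705]
eef_rot: [[0.227, 0.974, -0.001], [0.974, -0.227, 0.003], [0.003, -0.002, -1.0]]
force: [-19.5, -3.3, 34.7]
width: 0.0003
449 slope y 0.11600383490553706 x 0.004980447607613611 z at pad 0.07029523922682852
```

```bash

python3 -m creep '[{"ax":0,"ay":0,"az":0,"dx":0,"dy":0,"dz":0.003,"hand":-1},{"ax":0,"ay":0,"az":0,"dx":0,"dy":0,"dz":0.003,"hand":-1},{"ax":0,"ay":0,"az":0,"dx":0,"dy":0,"dz":0.003,"hand":-1},{"ax":0,"ay":0,"az":0,"dx":0,"dy":0,"dz":0.003,"hand":-1},{"ax":0,"ay":0,"az":0,"dx":0,"dy":0,"dz":0.003,"hand":-1}]'
python3 -m creep '[{"ax":0,"ay":0,"az":0,"dx":0,"dy":0,"dz":0.003,"hand":-1},{"ax":0,"ay":0,"az":0,"dx":0,"dy":0,"dz":0.003,"hand":-1},{"ax":0,"ay":0,"az":0,"dx":0,"dy":0,"dz":0.003,"hand":-1},{"ax":0,"ay":0,"az":0,"dx":0,"dy":0,"dz":0.003,"hand":-1},{"ax":0,"ay":0,"az":0,"dx":0,"dy":0,"dz":0.003,"hand":-1}]'
python3 -m creep '[{"ax":0,"ay":0,"az":0,"dx":0,"dy":0,"dz":-0.01,"hand":-1},{"ax":0,"ay":0,"az":0,"dx":0,"dy":0,"dz":-0.02,"hand":-1},{"ax":0,"ay":0,"az":0,"dx":0,"dy":0,"dz":-0.04,"hand":-1},{"ax":0,"ay":0,"az":0,"dx":0,"dy":0,"dz":-0.09,"hand":-1},{"ax":0,"ay":0,"az":0,"dx":0,"dy":0,"dz":-0.14,"hand":-1}]'
python3 -m creep '[{"ax":0,"ay":0,"az":0,"dx":0,"dy":0,"dz":-0.05,"hand":-1},{"ax":0,"ay":0,"az":0,"dx":0,"dy":0,"dz":-0.1,"hand":-1},{"ax":0,"ay":0,"az":0,"dx":0,"dy":0,"dz":-0.1,"hand":-1},{"ax":0,"ay":0,"az":0,"dx":0,"dy":0,"dz":-0.1,"hand":-1}]'
python3 tr.py
```

```text
time: 35.05
tcp_pos: [0.5146, 0.0567, 0.0705]
eef_rot: [[0.226, 0.974, -0.001], [0.974, -0.226, 0.003], [0.003, -0.001, -1.0]]
force: [-20.3, -3.0, 32.1]
width: -0.0001
time: 35.55
tcp_pos: [0.5146, 0.0567, 0.0706]
eef_rot: [[0.224, 0.975, -0.0], [0.975, -0.224, 0.003], [0.003, -0.001, -1.0]]
force: [-18.9, -3.0, 30.9]
width: 0.0001
time: 36.05
tcp_pos: [0.5143, 0.0563, 0.2128]
eef_rot: [[0.223, 0.975, -0.001], [0.975, -0.223, 0.003], [0.003, -0.001, -1.0]]
force: [0.4, -0.6, 0.5]
width: 0.0
time: 36.45
tcp_pos: [0.5144, 0.0561, 0.3145]
eef_rot: [[0.222, 0.975, 0.003], [0.975, -0.222, 0.003], [0.003, 0.002, -1.0]]
force: [-0.9, 0.5, -1.8]
width: 0.0001
706 slope y -0.20621644480988868 x 0.0020170064358281253 z at pad 0.09379880177511296
```

```bash

python3 - <<'E'
from h import *
s=wcam(); cv2.imwrite('pics/w14.png',s['image'])
s=cam('top'); cv2.imwrite('pics/t14.png',s['image']); s=cam('scene'); P=xyz(s)
m=(P[...,2]>.25)&(P[...,2]<.27)&(np.hypot(P[...,0]-.56,P[...,1]-.242)<.04); print('knob',P[m].mean(0),m.sum())
print(readout.get_state()['force'])
E
python3 tr.py; python3 find.py
```

```text
knob [0.56333596 0.24077894 0.2589976 ] 96
[ 0.67039795 -0.55287557  0.09766683]
706 slope y -0.2085077426984964 x 0.0015119284175816733 z at pad 0.09382306021476065
top [353. 204.] z 0.038 c [ 0.6547 -0.0899] size [0.079 0.01 ] long 89.4 short rad -0.011
```

View pics/t14.png

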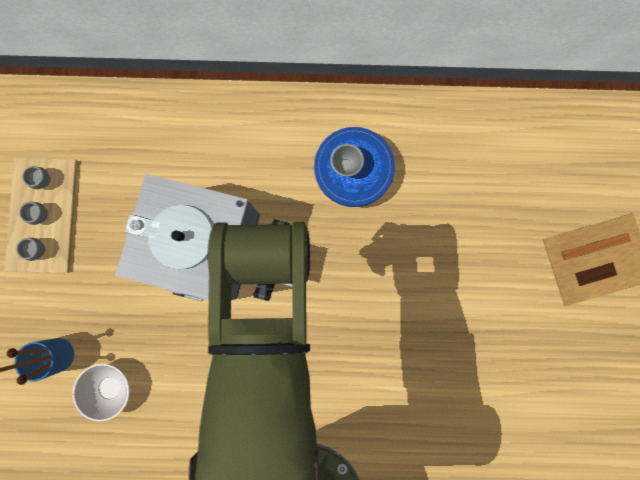

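View pics/w14.png

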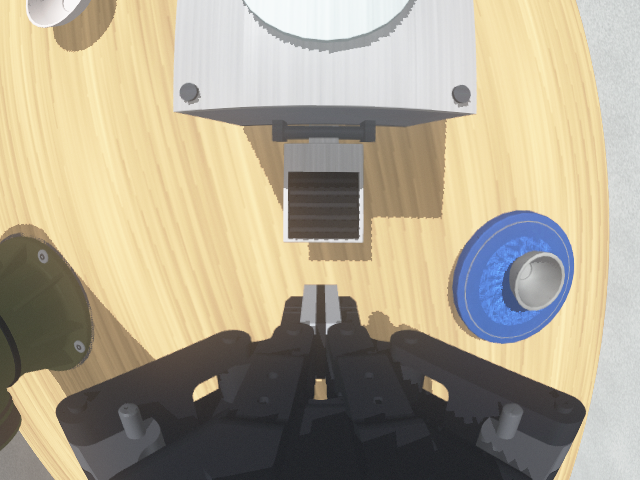

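The top view shows the cover over the port at (180,237), no terracotta left on the table, and the pot at (347,160) as at the start. The wrist view shows the treadle up and free of the gripper.

```bash
python3 -c "
from bench import ticket
print(ticket.job_done())"
```

```text
the job is handed in; nothing more can be done
None
```

I dropped all four spoiled pieces on the table (two beakers, two tiles) into the crusher and swung the cover back. I then pressed the treadle to its stop for over a second and released it. The job is handed in at about 37 s on the robot's clock; no verdict came back.

- **Pieces:** after each drop, the wrist camera showed the piece inside the chamber. I could not see them once the cover was closed. The final search found none left on the table; its one hit was the banding wheel's edge.
- **Cover:** I opened it to about 1.73 rad. After closing, the knob put it at about 0.01 rad from square over the port. The pin could not be measured again in that picture, so I used its earlier position. A rougher scene-camera reading agreed to within about 5 mm.
- **Treadle:** its tilt changed by about 0.32 rad between pressed and up, which matches the stop. It took 31–35 N at the stop, a little under the 40 N body limit, and that push came from the fingertips. In the final check it was back up.
- **Pot:** it is in the same spot in the last top picture as in the first.
- **Camera disagreement:** before I moved anything, the top and scene cameras differed by about 4–5 mm along x. I took the position for each grasp from the wrist camera instead.

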